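Scan a row of soil samples on the sliding dish reader

TASK

Scan the soil samples on the dish reader: swing the clamp frame right back, set the dishes into the carriage's nests in the order they stand (the dish nearest the robot into the nest nearest the reading head, and so on with no nest skipped), press on each until you feel it sit flat and fully down on the nest floor, and only then fold the clamp frame shut over them. Squeeze the latch tab to free the carriage and slide it to the next detent, letting go so that it latches, until each dish in turn has rested latched under the reading head for a good 2 seconds; never slide it in with the clamp up. Then bring the carriage back to the loading detent and leave it latched there with the clamp shut and the dishes still seated; leave the other things on the bench alone.

Things in the scene. Friction and masses are not known exactly. Their poses are not given: they have to be found in the camera images.
- reader: fixed bench instrument: a 490 x 140 mm rail plate, 10 mm high, with a reading head on a column behind it. Origin on the bench right below the head's optical axis; x away from the robot, y along the rail to the left, z up. The head is 56 mm wide along y, reaches from x = -33 to 139 mm and from 59 to 130 mm above the bench. The carriage's axes stay parallel to these
- read_axis (a point): the point of the head's optical axis at the height of the nest floors (20 mm above the bench)
- notched_bar (a point): middle of the top of the fixed steel bar along the front of the rail, 30 mm above the bench, x = -68 to -52 mm in the reader's axes; its four notches are the carriage's detents
- carriage_body (a joint): travel of the carriage along the reader's +y, m. The notches (detents) are at 0 (loading), 0.100 (nest 1 under the head), 0.172 (nest 2) and 0.244 (nest 3); a latched carriage has about 1.5 mm play either way. Friction about 2 N
- nest_1 (a point): middle of the floor of the nest nearest the reading head (flat, 20 mm above the bench). Four tapered steel posts 12.5 mm high, 25 mm off in x and in y, ring the nest and leave a dish about 1.5 mm play; to the front and back (-x and +x) it is open for fingers, between neighbouring dishes there are only 12 mm
- nest_2 (a point): the same for the middle nest, 72 mm from nest 1 along the reader's -y. At the +y side of every nest a sprung pawl (a sloping steel leaf 12 mm high) holds a dish that is merely laid in up on that side by some 7 mm; pressed on its middle with some 4 to 8 N it slips past the pawl and lies flat, its lid then 35 mm above the bench
- nest_3 (a point): the same for the nest farthest from the head, 72 mm from nest 2 along the reader's -y
- latch_grip (a point): middle of the squeezed latch grip, 54 mm above the bench, at the carriage's -y end: 95 mm from nest 3 along -y, 26.5 mm along -x. A fixed black post (26 mm along y, 16 mm along x) and before it, on its -x side, the grey latch tab (22 mm along y, 8 mm along x, 36 to 66 mm above the bench). Pinch both from above along x: 33 mm over both at rest, 25 mm fully squeezed; only the tab moves
- latch_tab (a joint): how far the latch tab is squeezed in (towards +x), m, against a spring of 4 to 8 N: 0 = out, its pin in a notch (latched); about 0.005 = pin riding on the bar between notches; 0.008 = fully in, the carriage can be slid along y. Let go, the pin springs into the notch it stands before, or rides on the bar until a notch comes
- latch_pin_site (a point): middle of the latch tab's pin (8 mm thick, upright, 25 mm above the bench), axes as the reader's; in x the middles of the seated dishes lie 53 mm behind it when it is home in a notch, 48 mm when it rides on the bar
- clamp_frame (a joint): angle of the hinged clamp frame on the carriage, rad: 0 = shut, flat over the dishes, just on their lids; 2.3 = swung right back, away from the robot. It stays where it is left (hinge friction about 0.1 N m)
- clamp_knob (a point): middle of the clamp frame's black grip bar, on a stem at the front edge of the frame: a barrel 16 mm thick and 26 mm long lying along the reader's y, 50 mm above the bench when shut. Pinch its two ends along y from above; it turns between the fingers as the frame swings
- clamp_hinge (a point): middle of the clamp frame's hinge axis (along the reader's y), 40 mm above the bench; the grip bar lies 128 mm before it (-x) and 10 mm higher when shut, and swings up and back over it
- dish_a_centre (a point): centre of a lidded petri dish of soil, 60 mm across and 15 mm high, about 60 g, origin 7.5 mm above its underside, z up; the dish nearest the robot in the row
- dish_b_centre (a point): centre of a lidded petri dish of soil, 60 mm across and 15 mm high, about 60 g, origin 7.5 mm above its underside, z up; the middle dish of the row (some 95 mm behind the first)
- dish_c_centre (a point): centre of a lidded petri dish of soil, 60 mm across and 15 mm high, about 60 g, origin 7.5 mm above its underside, z up; the dish farthest from the robot in the row
- timer: lab timer 58 x 64 x 19 mm, bystander, origin under its middle
- marker: marker pen 135 mm long, bystander, origin under its middle
- wash_bottle: wash bottle 222 mm high, bystander, origin under its middle
Mind the look-alikes: they are no part of the job. What is shaped like the part that bears dish_b_centre but red is not meant.

How it is judged (in metres and radians):
On the way, in this order (a step that is already met when the one before it is completed fails the run):
1. with the clamp frame still swung back, every dish sits fully down in its nest, in order from the reading head, let go (horizontal distance between dish_a_centre and nest_1 below 0.005 m and z of dish_a_centre in the frame of nest_1 below 0.0095 m and angle between dish_a_centre's own z axis and vertical below 0.06 rad and ((horizontal distance between dish_b_centre and nest_1 below 0.005 m and z of dish_b_centre in the frame of nest_1 below 0.0095 m and angle between dish_b_centre's own z axis and vertical below 0.06 rad) or (horizontal distance between dish_b_centre and nest_2 below 0.005 m and z of dish_b_centre in the frame of nest_2 below 0.0095 m and angle between dish_b_centre's own z axis and vertical below 0.06 rad)) and ((horizontal distance between dish_c_centre and nest_2 below 0.005 m and z of dish_c_centre in the frame of nest_2 below 0.0095 m and angle between dish_c_centre's own z axis and vertical below 0.06 rad) or (horizontal distance between dish_c_centre and nest_3 below 0.005 m and z of dish_c_centre in the frame of nest_3 below 0.0095 m and angle between dish_c_centre's own z axis and vertical below 0.06 rad)) and ((horizontal distance between dish_a_centre and nest_1 below 0.005 m and z of dish_a_centre in the frame of nest_1 below 0.0095 m and angle between dish_a_centre's own z axis and vertical below 0.06 rad) or (horizontal distance between dish_b_centre and nest_1 below 0.005 m and z of dish_b_centre in the frame of nest_1 below 0.0095 m and angle between dish_b_centre's own z axis and vertical below 0.06 rad)) and ((horizontal distance between dish_b_centre and nest_2 below 0.005 m and z of dish_b_centre in the frame of nest_2 below 0.0095 m and angle between dish_b_centre's own z axis and vertical below 0.06 rad) or (horizontal distance between dish_c_centre and nest_2 below 0.005 m and z of dish_c_centre in the frame of nest_2 below 0.0095 m and angle between dish_c_centre's own z axis and vertical below 0.06 rad)) and value of joint clamp_frame above 1.2 rad and contact force between the fingers and anything else below 0.5 N), for 0.3 s.
2. the clamp frame is folded shut over them (value of joint clamp_frame below 0.05 rad), for 0.2 s.
3. the first dish of the row stands latched under the reading head for 2 s (horizontal distance between dish_a_centre and read_axis below 0.005 m and x of dish_a_centre in the frame of latch_pin_site above 0.0508 m), for 1.8 s.
4. the middle dish of the row stands latched under the reading head for 2 s (horizontal distance between dish_b_centre and read_axis below 0.005 m and x of dish_b_centre in the frame of latch_pin_site above 0.0508 m), for 1.8 s.
5. the last dish of the row stands latched under the reading head for 2 s (horizontal distance between dish_c_centre and read_axis below 0.005 m and x of dish_c_centre in the frame of latch_pin_site above 0.0508 m), for 1.8 s.
At the end, for the whole second after the job is handed in: the carriage is back at the loading detent (within 3 mm) with the latch tab out (pin in its notch), the clamp frame shut (under 0.05 rad), and every dish flat and fully down in its nest (centre within 5 mm, at most 2 mm above its seat), in row order from the head with no nest skipped (horizontal distance between dish_a_centre and nest_1 below 0.005 m and z of dish_a_centre in the frame of nest_1 below 0.0095 m and angle between dish_a_centre's own z axis and vertical below 0.06 rad and ((horizontal distance between dish_b_centre and nest_1 below 0.005 m and z of dish_b_centre in the frame of nest_1 below 0.0095 m and angle between dish_b_centre's own z axis and vertical below 0.06 rad) or (horizontal distance between dish_b_centre and nest_2 below 0.005 m and z of dish_b_centre in the frame of nest_2 below 0.0095 m and angle between dish_b_centre's own z axis and vertical below 0.06 rad)) and ((horizontal distance between dish_c_centre and nest_2 below 0.005 m and z of dish_c_centre in the frame of nest_2 below 0.0095 m and angle between dish_c_centre's own z axis and vertical below 0.06 rad) or (horizontal distance between dish_c_centre and nest_3 below 0.005 m and z of dish_c_centre in the frame of nest_3 below 0.0095 m and angle between dish_c_centre's own z axis and vertical below 0.06 rad)) and ((horizontal distance between dish_a_centre and nest_1 below 0.005 m and z of dish_a_centre in the frame of nest_1 below 0.0095 m and angle between dish_a_centre's own z axis and vertical below 0.06 rad) or (horizontal distance between dish_b_centre and nest_1 below 0.005 m and z of dish_b_centre in the frame of nest_1 below 0.0095 m and angle between dish_b_centre's own z axis and vertical below 0.06 rad)) and ((horizontal distance between dish_b_centre and nest_2 below 0.005 m and z of dish_b_centre in the frame of nest_2 below 0.0095 m and angle between dish_b_centre's own z axis and vertical below 0.06 rad) or (horizontal distance between dish_c_centre and nest_2 below 0.005 m and z of dish_c_centre in the frame of nest_2 below 0.0095 m and angle between dish_c_centre's own z axis and vertical below 0.06 rad)) and value of joint latch_tab below 0.002 m and value of joint carriage_body below 0.003 m and value of joint clamp_frame below 0.05 rad and velocity of joint carriage_body below 0.01 m/s); the robot touches nothing.
It fails at once if the carriage is slid towards the head with the clamp frame up (value of joint carriage_body above 0.03 m and value of joint clamp_frame above 0.25 rad).
It fails at once if the timer is disturbed (distance of timer from where it was at the start of the episode above 0.03 m).
It fails at once if the marker pen is disturbed (distance of marker from where it was at the start of the episode above 0.03 m).
It fails at once if the wash bottle is disturbed (distance of wash_bottle from where it was at the start of the episode above 0.03 m).
Of dish_a, dish_b, dish_c only 2 to 3 are there at a start; the rules pass over those that are not, and their reading is None.
At some moment in a run one of dish_a, dish_b, dish_c may be knocked a few centimetres aside while the robot is not near it.
Once in a run the grip may slacken for a moment while it holds something.
It also fails if it takes over 210 s, if anything falls off the work surface, if the arm or the gripper's body presses on something with over 40 N, if the wrist force passes 120 N, or if a joint passes its speed limit or range.

ROBOT

A 6-joint arm with a two-finger parallel gripper is mounted at the origin on a cart in front of the work surface, level with it; the furniture and walls round the work are solid. World frame = base frame: x ahead of the robot, y to its left, z up, the work surface at z = 0. Lengths are in mm, angles in degrees, forces in N, time in s.
With the tool pointing down it reaches from about 350 to 850 mm from the base axis. Payload 8.1 kg.
Tool frame: the origin (TCP) lies between the finger pads; the fingertips stand 22 mm ahead of it and the grasp point (between the pads) lies 3 mm ahead of it; z points along the fingers, y is the direction in which the jaws open and shut (so a half turn about z gives the same grasp; the last joint's range is limited). The gripper opens to 85 mm and grips with 20 to 120 N. Pads are 22 mm wide; open, the fingers measure 114 mm over their backs; the gripper's body (76 mm by 85 mm) begins 54 mm behind the grasp point. The pads swing forward as they close: fully open they stand 13 mm farther back than shut.
Start: joints at [61.054, 7.471, 85.268, -0, 87.261, -4.893], TCP at [244.526, 547.916, 253.292] pointing down, gripper open.
Joint ranges: [-169.43, 169.43], [-51.17, 129.36], [1.28, 143.12], [-76.62, 256.62], [0, 156.53], [-152.29, 152.29]. Speed limits (degrees/s): [136.94, 136.94, 159.86, 180, 180, 180].

INTERFACE

Orientations are given as [roll, pitch, yaw] about the fixed x, y, z axes, in that order (R = Rz(yaw) Ry(pitch) Rx(roll)).
In Python, from bench import r gives the robot as it stands.
- The arm moves only by the tool drive_tool, never from a script. Its argument "moves" is a list of rows, each a list of 2 entries, a list of its own where there are three numbers: the shift along the world's x, y, z in mm, then the turn about the world's z in degrees. A call has exactly 8 rows; each row is the pose to reach, as a shift and turn from the pose commanded when the call began; what a row does not reach only later rows make up. A row lasts 1/12 s, in which the tool goes at most 41.7 mm and 7.16 degrees, less where a joint would pass 70% of its speed; a pose out of reach is approached as far as the arm can. A call with a gripper value outside its range is refused whole. "fingers" is the finger opening in mm, from 0 to 85.4, set as the call begins (left out, the last holds). The fingers move at their own pace and stop on an object; "squeeze" is the grip in N (left out, the last holds). Time passes only in rows, so rows that repeat a pose let the fingers close, or fill a call up. It gives the time, the measured TCP pose, the force and the opening at its end, in the units of the state.
- r.sense(): the state, without advancing time (a new reading comes with each control period).
- r.snapshot(name): name is "side" or "top" or "wrist"; returns a dict with "pixels" (384x512x3 uint8, red, green, blue), "camera_matrix" (3x3 intrinsics, pixels), "xyz" and "orientation" of the camera in the world. Camera axes: x right, y down, z forward; pixel columns grow to the right and rows downward; lengths in mm; the calibration is good to about 2 mm. A picture is of the moment at which its call begins. There is no depth.
- r.hand_in(): hands the job in, once; it reports no verdict.
The state is a dict: "time": time; "joint_pos": joint angles; "qd": joint speeds; "joint_efforts": joint torques, N m; "tool_pos": TCP position; "tcp_rot": TCP orientation; "ft_force": force on the tool from outside, world axes, zero at the start; "wrist_torque": the same for the moment, N m; "finger_gap": finger opening in mm.
Only numpy, scipy, OpenCV 4.12 (cv2) and the standard library are available. Lean on these libraries where they do the work, as an engineer would, in place of code of your own. Each camera call takes 0.05 s, during which the arm holds its last target.

## Working session

There is one attempt and no reset: what is moved stays moved. The work goes in short steps, Python scripts to look and compute and a tool call to move; the robot and the scene stay as the last step left them, time stands still between calls to the robot, and variables do not carry over. Pictures are saved under pics/ and viewed, and the job is handed in when it is done.

Besides the shell and the picture viewer there is one more tool, called after "Call:" as name(argument=value, ...), one argument or row to a line, values as JSON. drive_tool: Moves the arm, as the interface text tells. Its arguments: {"type":"object","properties":{"moves":{"type":"array","items":{"type":"array"}},"fingers":{"type":"number"},"squeeze":{"type":"number"}},"required":["moves"]}

```bash
mkdir -p pics; ls; cat > h.py <<'E'
from bench import r
import numpy as np, cv2
from scipy.spatial.transform import Rotation as R
def snap(n,f=None):
    s=r.snapshot(n)
    if f: cv2.imwrite('pics/'+f+'.png',s['pixels'][:,:,::-1])
    return s
def rot(s):
    o=np.array(s['orientation'],float)
    return o if o.shape==(3,3) else R.from_euler('xyz',o,degrees=True).as_matrix()
def ray(s,u,v,z):
    K=np.array(s['camera_matrix']);d=rot(s)@np.linalg.inv(K)@[u,v,1];c=np.array(s['xyz'])
    return c+d*(z-c[2])/d[2]
def proj(s,p):
    K=np.array(s['camera_matrix']);q=K@rot(s).T@(np.array(p)-np.array(s['xyz']));return q[:2]/q[2]
E
python3 - <<'E'
from h import *
print(r.sense())
for n in ['top','side','wrist']:
    s=snap(n,n+'0');print(n,s['xyz'],s['orientation'],s['camera_matrix'])
E
```

```text
pics
{'time': 0.0, 'joint_pos': array([ 6.10539218e+01,  7.51643883e+00,  8.53295174e+01, -9.82831644e-04,
        8.72630969e+01, -4.89181789e+00]), 'qd': array([-0.02087754, -0.06362651,  0.07304399, -0.07307839, -0.03911986,
       -0.0803107 ]), 'joint_efforts': array([ 1.17314544e-04, -5.69402683e+01, -5.00551951e+01, -3.16190408e-04,
        1.52467604e-02, -1.87317340e-05]), 'tool_pos': array([244.28081497, 547.45001666, 252.22825757]), 'tcp_rot': array([-1.79891260e+02, -8.32141691e-03,  1.55945780e+02]), 'ft_force': array([-0.98307965,  0.23024347, -0.70749988]), 'wrist_torque': array([-0.04529712, -0.00298718,  0.00307866]), 'finger_gap': 85.47031624695013}
top [ 390.93493747   74.38621381 1132.3341185 ] [-172.02157621   -0.47803132  -89.61333167] [[367.30283924   0.         250.75705285]
 [  0.         367.30283924 189.24984253]
 [  0.           0.           1.        ]]
side [  76.31017484 1227.56556745  806.07965007] [-120.01217909   -0.77445671 -157.66639918] [[407.58755834   0.         252.58658074]
 [  0.         407.58755834 190.19833933]
 [  0.           0.           1.        ]]
wrist [179.58371909 576.73020236 372.75501682] [1.63788610e+02 1.02665909e-01 6.59148581e+01] [[309.44679914   0.         257.74361362]
 [  0.         309.44679914 193.9299412 ]
 [  0.           0.           1.        ]]
```

View pics/top0.png

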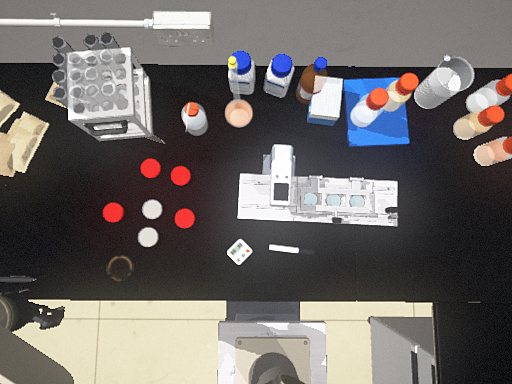

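View pics/side0.png

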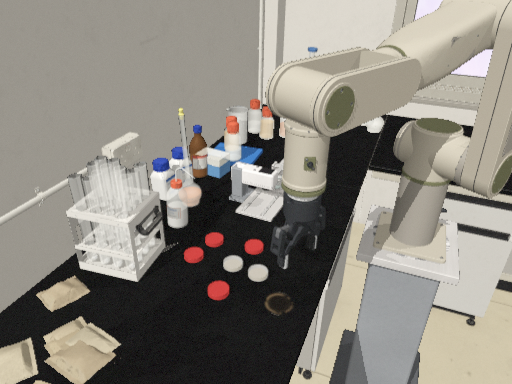

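View pics/wrist0.png

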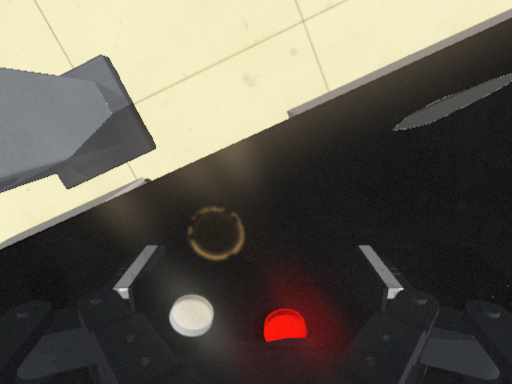

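```bash
python3 - <<'E'
from h import *
im=cv2.imread('pics/top0.png')
cv2.imwrite('pics/c1.png',cv2.resize(im[135:265,225:410],None,fx=4.3,fy=4.3,interpolation=cv2.INTER_CUBIC))
cv2.imwrite('pics/c2.png',cv2.resize(im[150:290,95:265],None,fx=4,fy=4,interpolation=cv2.INTER_CUBIC))
E
```

```text
(no output)
```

View pics/c1.png

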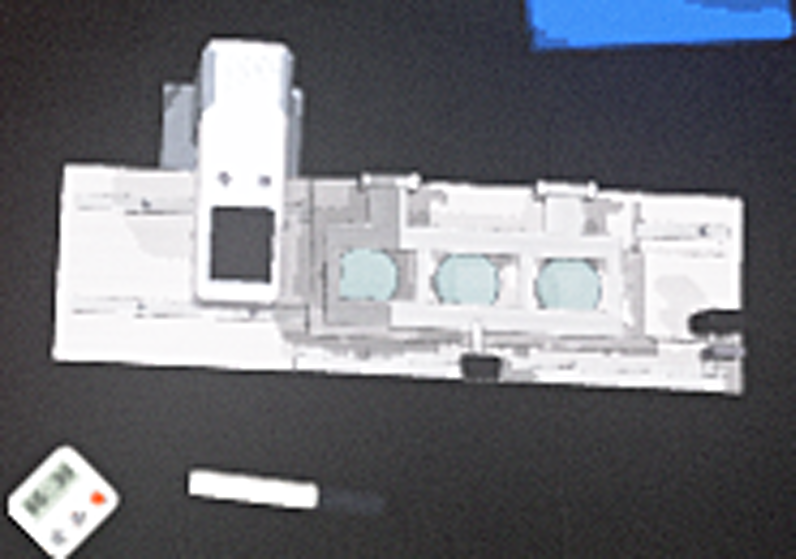

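View pics/c2.png

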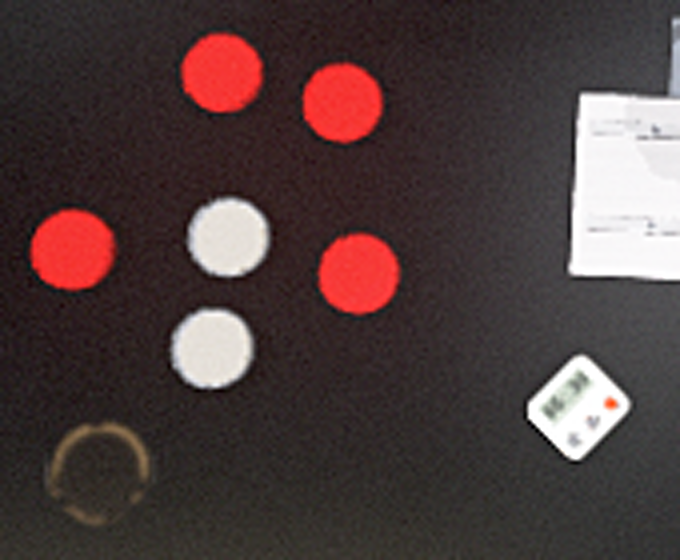

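```bash
cat >> h.py <<'E'
def blobs(m,mn=30):
    n,l,st,c=cv2.connectedComponentsWithStats(m.astype(np.uint8))
    return [(c[i],st[i]) for i in range(1,n) if st[i][4]>=mn]
E
python3 - <<'E'
from h import *
s=snap('top','top1');im=s['pixels'];hsv=cv2.cvtColor(im,cv2.COLOR_RGB2HSV)
f=lambda c:[225+c[0]/4.3-.4,135+c[1]/4.3-.4]
for nm,c,z in [('n1',(367,275),20),('n2',(467,279),20),('n3',(568,284),20),('knob',(481,363),58),('bl',(54,359),10),('br',(743,393),10),('tl',(66,165),10),('tr',(742,197),10),('post',(714,321),66),('tab',(724,352),66)]:
    print(nm,ray(s,*f(c),z).round(1))
h=hsv.astype(int)
teal=(h[...,0]>75)&(h[...,0]<105)&(h[...,1]>18)&(h[...,1]<90)&(h[...,2]>120)
for c,st in blobs(teal[180:220,300:380],40): print('teal',c+[300,180],st,ray(s,c[0]+300,c[1]+180,20))
white=(h[...,1]<40)&(h[...,2]>150)
for c,st in blobs(white[190:260,120:220],100): print('white',c+[120,190],st,ray(s,c[0]+120,c[1]+190,15))
for c,st in blobs((h[...,1]>150)&(h[...,2]>150)&((h[...,0]<8)|(h[...,0]>172))&(np.arange(512)[None]<230),100): print('red',c,st[4],ray(s,*c,15))
E
```

```text
n1 [ 519.7 -114.7   20. ]
n2 [ 517.4 -185.7   20. ]
n3 [ 514.3 -257.4   20. ]
knob [ 455.6 -184.9   58. ]
bl [459.1 107.   10. ]
br [ 438.6 -382.4   10. ]
tl [599.1 100.   10. ]
tr [ 579.6 -388.5   10. ]
post [ 484.7 -342.2   66. ]
tab [ 463.7 -348.    66. ]
teal [310.08633094 198.58992806] [  4  13  14  12 139] [ 519.55620428 -115.0725154    20.        ]
teal [332.625      199.42857143] [ 26  14  15  12 112] [ 517.51102834 -183.91315947   20.        ]
teal [356.3490566  200.35849057] [ 50  15  15  12 106] [ 515.21259918 -256.39880281   20.        ]
white [151.71864407 208.89491525] [ 22  10  20  19 295] [484.87065012 367.00181283  15.        ]
white [147.5442623  236.79344262] [ 18  38  20  19 305] [400.63514167 375.82798748  15.        ]
red [150.02980132 167.89735099] 302 [611.75719599 377.80629064  15.        ]
red [180.10891089 175.19141914] 303 [589.6470647  284.25236438  15.        ]
red [112.58566978 211.96261682] 321 [474.65409986 485.12777812  15.        ]
red [184.29073482 218.05111821] 313 [457.77369933 267.17641728  15.        ]
```

Two white dishes stand at top-view (148,237) → (401,376), the nearest, and (152,209) → (485,367). The four red discs are the look-alikes, because the dishes are not red. The reader is yawed about -2.3°, with the clamp shut and the knob near (456,-185). Moving over the reader for a closer look.

Call:
drive_tool(
  moves=[
    [[12, -30, 3], 3],
    [[25, -60, 5], 6],
    [[38, -90, 8], 9],
    [[50, -120, 10], 12],
    [[62, -150, 13], 15],
    [[75, -180, 15], 18],
    [[88, -210, 18], 20],
    [[100, -240, 20], 22],
  ],
)

```text
time: 0.87
tool_pos: [344.8, 306.4, 273.4]
tcp_rot: [180.0, 0.0, 178.1]
ft_force: [0.6, 0.3, -0.3]
finger_gap: 85.1
```

Call:
drive_tool(
  moves=[
    [[10, -31, 2], 0],
    [[20, -62, 4], 0],
    [[30, -94, 6], 0],
    [[40, -125, 8], 0],
    [[50, -156, 10], 0],
    [[60, -188, 12], 0],
    [[70, -219, 15], 0],
    [[80, -250, 17], 0],
  ],
)

```text
time: 1.53
tool_pos: [424.6, 56.3, 290.6]
tcp_rot: [180.0, 0.0, 177.9]
ft_force: [1.0, 0.0, -0.1]
finger_gap: 85.1
```

Call:
drive_tool(
  moves=[
    [[9, -41, 0], 0],
    [[18, -82, 0], 0],
    [[27, -123, 0], 0],
    [[36, -164, 0], 0],
    [[45, -205, 0], 0],
    [[52, -235, 0], 0],
    [[55, -248, 0], 0],
    [[55, -248, 0], 0],
  ],
)

```text
time: 2.2
tool_pos: [479.4, -192.7, 289.7]
tcp_rot: [-180.0, -0.1, 177.7]
ft_force: [0.3, 0.1, -0.2]
finger_gap: 85.6
```

```bash
python3 - <<'E'
from h import *
s=snap('wrist','w1');print(r.sense()['tool_pos'],r.sense()['tcp_rot'],r.sense()['time'],s['xyz'],s['orientation'])
im=cv2.imread('pics/w1.png');cv2.imwrite('pics/w1b.png',cv2.resize(im,(800,600),interpolation=cv2.INTER_CUBIC))
import pickle;pickle.dump(s,open('w1.pkl','wb'))
E
```

```text
[ 479.27131559 -190.84672091  289.74784777] [ 1.79953557e+02 -6.51401527e-02  1.77810994e+02] 2.25 [ 408.56399472 -189.794557    410.12109717] [1.63843779e+02 8.02686205e-03 8.77086681e+01]
```

View pics/w1b.png

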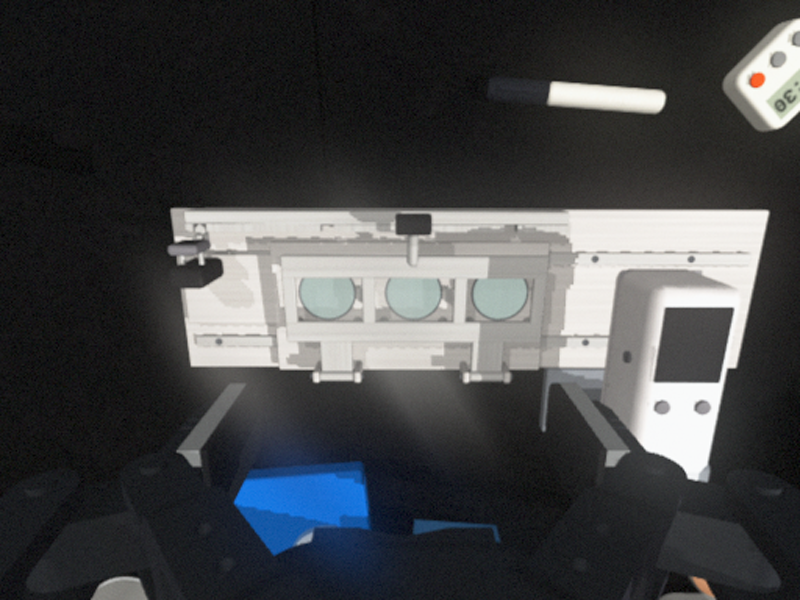

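```bash
python3 - <<'E'
from h import *
import pickle;s=pickle.load(open('w1.pkl','rb'))
f=lambda c:(c[0]*.64-.2,c[1]*.64-.2)
im=s['pixels'];h=cv2.cvtColor(im,cv2.COLOR_RGB2HSV).astype(int)
teal=(h[...,0]>70)&(h[...,0]<105)&(h[...,1]>18)&(h[...,2]>80)
for c,st in blobs(teal[170:215,180:350],200): print('teal',c+[180,170],st,ray(s,c[0]+180,c[1]+170,20).round(1))
for nm,c,z in [('knobtop',(413,222),58),('knobL',(396,223),50),('knobR',(431,223),50),('pl_fl',(172,208),10),('pl_fr',(769,211),10),('pl_bl',(190,366),10),('postTop',(187,267),66),('tabTop',(185,247),66),('hingeL',(337,376),45),('hingeR',(487,375),45)]:
    print(nm,ray(s,*f(c),z).round(1))
cv2.imwrite('pics/lat.png',cv2.resize(im[125:195,100:180,::-1],None,fx=7,fy=7,interpolation=cv2.INTER_CUBIC))
cv2.imwrite('pics/kn.png',cv2.resize(im[125:205,230:300,::-1],None,fx=7,fy=7,interpolation=cv2.INTER_CUBIC))
E
```

```text
teal [208.64893617 189.03191489] [ 13   9  34  25 564] [ 512.3 -258.2   20. ]
teal [269.40694789 187.77419355] [ 70   9  32  24 403] [ 513.7 -178.8   20. ]
teal [319.3637621  189.72890733] [123   9  34  25 723] [ 519.  -113.6   20. ]
knobtop [ 449.6 -184.3   58. ]
knobL [ 450.8 -196.7   50. ]
knobR [ 451.8 -170.9   50. ]
pl_fl [ 436.  -379.4   10. ]
pl_fr [457.9 107.2  10. ]
pl_bl [ 575.1 -387.4   10. ]
postTop [ 474.5 -349.3   66. ]
tabTop [ 459.9 -348.3   66. ]
hingeL [ 574.2 -250.8   45. ]
hingeR [ 578.3 -127.6   45. ]
```

View pics/lat.png

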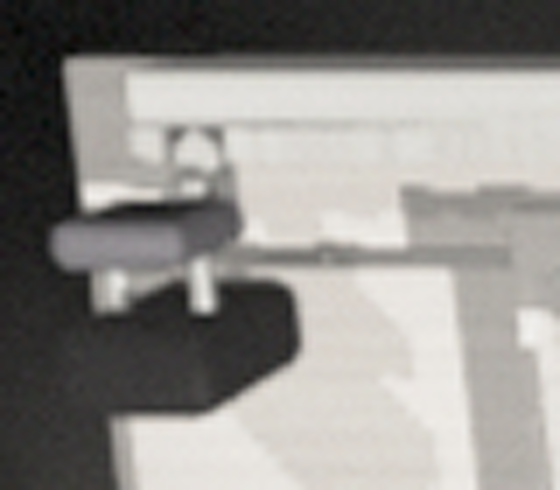

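View pics/kn.png

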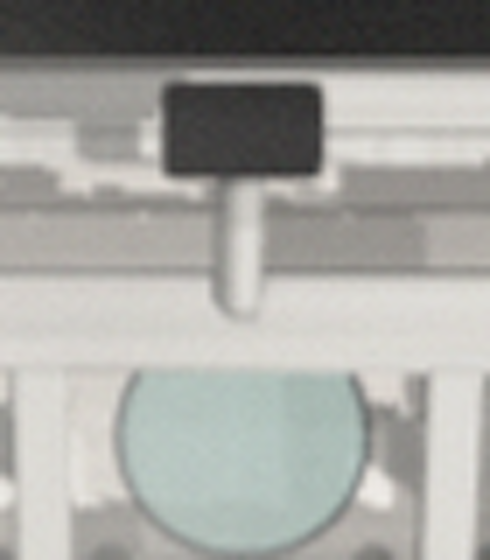

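Call:
drive_tool(
  moves=[
    [[-5, 1, -30], 0],
    [[-10, 2, -65], 0],
    [[-15, 4, -100], 0],
    [[-20, 5, -135], 0],
    [[-26.5, 6, -165], 0],
    [[-26.5, 6, -185], 0],
    [[-26.5, 6, -190], 0],
    [[-26.5, 6, -190], 0],
  ],
  fingers=50,
  squeeze=25,
)

```text
time: 2.92
tool_pos: [451.9, -182.0, 98.9]
tcp_rot: [179.9, -0.2, 178.0]
ft_force: [0.4, -0.2, 0.7]
finger_gap: 49.9
```

```bash
python3 - <<'E'
from h import *
s=snap('wrist','w2');print(r.sense()['tool_pos'],r.sense()['tcp_rot'])
print(ray(s,0,0,50))
im=s['pixels'];cv2.imwrite('pics/w2b.png',cv2.resize(im[:,:,::-1],(800,600)))
m=(im.max(2)<60)
for c,st in blobs(m,100): print(c,st, ray(s,*c,50).round(1))
E
```

```text
[ 453.21897232 -182.96389596  100.78035036] [ 1.79975845e+02 -1.02467169e-02  1.78021781e+02]
[ 328.39522823 -301.95613764   50.        ]
[249.75426875  97.91569743] [    0     0   512   197 96984] [ 377.7 -183.5   50. ]
[201.46712803 254.19031142] [193 237  15  36 289] [ 466.7 -216.4   50. ]
[319.49206349 259.60846561] [310 237  19  43 189] [ 472.9 -145.1   50. ]
[254.76066571 343.2439918 ] [    0   247   512   137 32206] [ 532.8 -186.7   50. ]
[ 14.07149758 271.92270531] [   0  256   35   43 1035] [ 474.5 -332.3   50. ]
[503.88 329.47] [500 317  10  26 100] [527.8 -23.6  50. ]
```

View pics/w2b.png

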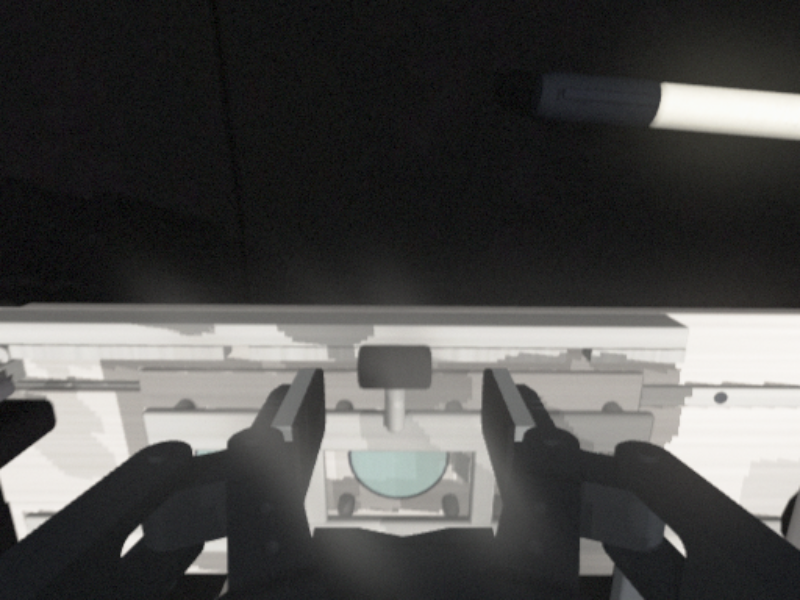

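```bash
python3 - <<'E'
from h import *
s=snap('wrist','w3')
for z in (50,54): print(ray(s,395*.64,367*.64,z),ray(s,358*.64,367*.64,z),ray(s,432*.64,367*.64,z))
print(r.sense()['tool_pos'], proj(s,[453,-184,50]))
# centroid nest2 circle edges at z=20
E
```

```text
[ 457.46637663 -186.002071     50.        ] [ 456.96668875 -200.18133      50.        ] [ 457.9660937  -171.82198368   50.        ]
[ 455.71019222 -185.87261343   54.        ] [ 455.2221794  -199.72057807   54.        ] [ 456.19823354 -172.02383983   54.        ]
[ 454.13926904 -183.70734125  101.98803041] [255.86511511 227.84501873]
```

Call:
drive_tool(
  moves=[
    [[3, -1.5, -15], 0],
    [[3, -1.5, -28], 0],
    [[3, -1.5, -38], 0],
    [[3, -1.5, -42], 0],
    [[3, -1.5, -42], 0],
    [[3, -1.5, -42], 0],
    [[3, -1.5, -42], 0],
    [[3, -1.5, -42], 0],
  ],
)

```text
time: 3.68
tool_pos: [456.6, -185.9, 59.2]
tcp_rot: [-180.0, 0.1, 177.9]
ft_force: [-0.7, 0.0, -1.1]
finger_gap: 50.4
```

Call:
drive_tool(
  moves=[
    [[0, 0, 0], 0],
    [[0, 0, 0], 0],
    [[0, 0, 0], 0],
    [[0, 0, 0], 0],
    [[0, 0, 0], 0],
    [[0, 0, 0], 0],
    [[0, 0, 0], 0],
    [[0, 0, 0], 0],
  ],
  fingers=10,
  squeeze=25,
)

```text
time: 4.35
tool_pos: [456.2, -185.6, 58.4]
tcp_rot: [-180.0, 0.0, 177.9]
ft_force: [1.3, 0.1, -0.2]
finger_gap: 25.3
```

Call:
drive_tool(
  moves=[
    [[2.7, -0.1, 18], 0],
    [[7.9, -0.3, 35.4], 0],
    [[15.5, -0.6, 52], 0],
    [[25.5, -1, 67.3], 0],
    [[37.4, -1.5, 81], 0],
    [[51.1, -2, 92.8], 0],
    [[66.4, -2.7, 102.7], 0],
    [[83, -3.4, 110.3], 0],
  ],
)

```text
time: 5.02
tool_pos: [538.4, -188.4, 167.6]
tcp_rot: [179.9, -0.2, 177.9]
ft_force: [1.2, -0.7, -10.6]
finger_gap: 25.4
```

Call:
drive_tool(
  moves=[
    [[17.4, -0.7, 5.1], 0],
    [[35.4, -1.4, 7.7], 0],
    [[53.6, -2.2, 7.8], 0],
    [[71.7, -3, 5.3], 0],
    [[89.1, -3.7, 0.3], 0],
    [[105.7, -4.4, -7.1], 0],
    [[121, -5, -16.8], 0],
    [[135, -5.6, -28.7], 0],
  ],
)

```text
time: 5.68
tool_pos: [674.2, -194.2, 139.0]
tcp_rot: [180.0, -0.1, 178.0]
ft_force: [-2.1, 1.1, 0.7]
finger_gap: 25.5
```

Call:
drive_tool(
  moves=[
    [[0, 0, 0], 0],
    [[0, 0, 0], 0],
    [[0, 0, 0], 0],
    [[0, 0, 0], 0],
    [[0, 0, 0], 0],
    [[0, 0, 0], 0],
    [[0, 0, 0], 0],
    [[0, 0, 0], 0],
  ],
)

```text
time: 6.35
tool_pos: [673.2, -194.5, 139.4]
tcp_rot: [180.0, -0.1, 177.9]
ft_force: [-3.3, 3.2, -4.6]
finger_gap: 25.2
```

```bash
python3 - <<'E'
from h import *
s=snap('top','t2');s=snap('side','s2')
a=cv2.imread('pics/t2.png')[110:265,225:410];b=cv2.imread('pics/s2.png')[120:270,200:370]
cv2.imwrite('pics/t2b.png',np.vstack([cv2.resize(a,(380,318)),cv2.resize(b,(380,280))]))
E
```

```text
(no output)
```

View pics/t2b.png

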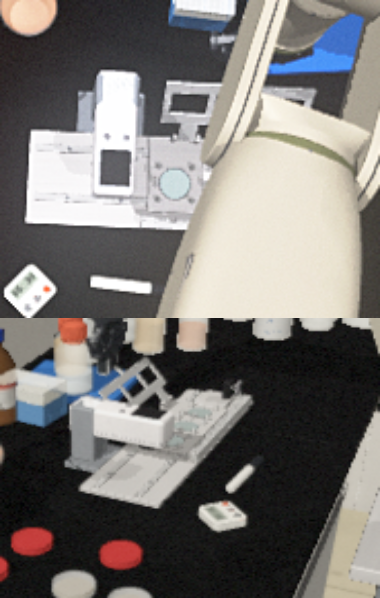

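Call:
drive_tool(
  moves=[
    [[0, 0, 0], 0],
    [[0, 0, 0], 0],
    [[0, 0, 10], 0],
    [[0, 0, 35], 0],
    [[0, 0, 70], 0],
    [[0, 0, 105], 0],
    [[-20, 0, 135], 0],
    [[-50, 2, 150], 0],
  ],
  fingers=50,
)

```text
time: 7.12
tool_pos: [626.5, -193.4, 296.8]
tcp_rot: [-179.8, 0.5, 178.0]
ft_force: [0.5, -0.4, 1.6]
finger_gap: 49.8
```

Call:
drive_tool(
  moves=[
    [[-35, 1, 0], 0],
    [[-70, 2, 0], 0],
    [[-105, 3, 0], 0],
    [[-135, 4, 0], 0],
    [[-144, 5, 0], 0],
    [[-144, 5, 0], 0],
    [[-144, 5, 0], 0],
    [[-144, 5, 0], 0],
  ],
  fingers=80,
)

```text
time: 7.78
tool_pos: [481.2, -187.9, 290.9]
tcp_rot: [-180.0, 0.1, 178.0]
ft_force: [0.5, 0.1, 0.5]
finger_gap: 80.3
```

```bash
python3 - <<'E'
from h import *
s=snap('wrist','w4');import pickle;pickle.dump(s,open('w4.pkl','wb'));print(r.sense()['tool_pos'],s['xyz'])
im=s['pixels'];cv2.imwrite('pics/w4b.png',cv2.resize(im[:,:,::-1],(800,600)))
h=cv2.cvtColor(im,cv2.COLOR_RGB2HSV).astype(int)
teal=(h[...,0]>70)&(h[...,0]<105)&(h[...,1]>18)&(h[...,2]>80)
teal[300:]=0
for c,st in blobs(teal,250): print('teal',c,st,ray(s,*c,20).round(1), ray(s,st[0]+st[2]/2-.5,st[1]+st[3]/2-.5,20).round(1))
E
```

```text
[ 481.17674879 -187.76079808  290.46615757] [ 410.03530209 -185.10623707  411.17695095]
teal [203.81944444 183.42708333] [188 169  34  32 576] [ 507.8 -259.4   20. ] [ 509.3 -258.6   20. ]
teal [266.96369637 180.32013201] [253 169  25  28 303] [ 506.6 -176.9   20. ] [ 509.4 -179.6   20. ]
teal [315.1645857  185.10669694] [298 169  35  33 881] [ 515.3 -114.2   20. ] [ 515.2 -114.4   20. ]
```

View pics/w4b.png

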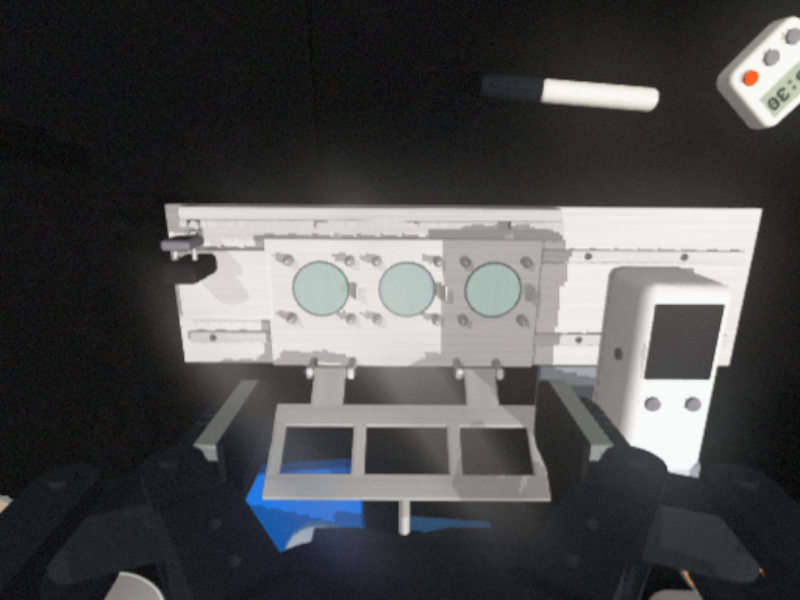

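Call:
drive_tool(
  moves=[
    [[6, 7, -30], 0],
    [[12, 14, -60], 0],
    [[18, 20, -90], 0],
    [[24, 27, -120], 0],
    [[30, 34, -145], 0],
    [[37, 40, -165], 0],
    [[37, 40, -170], 0],
    [[37, 40, -170], 0],
  ],
)

```text
time: 8.5
tool_pos: [516.3, -146.7, 117.6]
tcp_rot: [179.9, -0.3, 178.0]
ft_force: [-0.1, -0.4, 0.0]
finger_gap: 80.4
```

```bash
python3 - <<'E'
from h import *
s=snap('wrist','w5');import pickle;pickle.dump(s,open('w5.pkl','wb'));print(r.sense()['tool_pos'],r.sense()['tcp_rot'],s['xyz'],s['orientation'])
im=s['pixels'];cv2.imwrite('pics/w5b.png',cv2.resize(im[:,:,::-1],(800,600)))
h=cv2.cvtColor(im,cv2.COLOR_RGB2HSV).astype(int)
teal=(h[...,0]>70)&(h[...,0]<105)&(h[...,1]>18)&(h[...,2]>80)
for c,st in blobs(teal,250): print('teal',c,st,ray(s,*c,20).round(1), ray(s,st[0]+st[2]/2-.5,st[1]+st[3]/2-.5,20).round(1))
t=snap('top','t3')
E
```

```text
[ 517.09874688 -147.46701653  119.4944808 ] [ 1.79979361e+02 -9.67687639e-02  1.77999666e+02] [ 445.86698731 -144.37815373  238.29072652] [ 1.64034612e+02 -8.00816546e-02  8.79947752e+01]
teal [104.22092116 199.25448868] [  75  171   62   59 2562] [ 508.4 -259.4   20. ] [ 509.  -258.6   20. ]
teal [201.57130942 201.39658048] [ 174  173   60   58 2398] [ 512.6 -187.9   20. ] [ 512.7 -186.5   20. ]
teal [301.71547662 201.60420442] [ 272  173   61   59 2759] [ 515.3 -114.    20. ] [ 515.7 -113.8   20. ]
```

View pics/w5b.png

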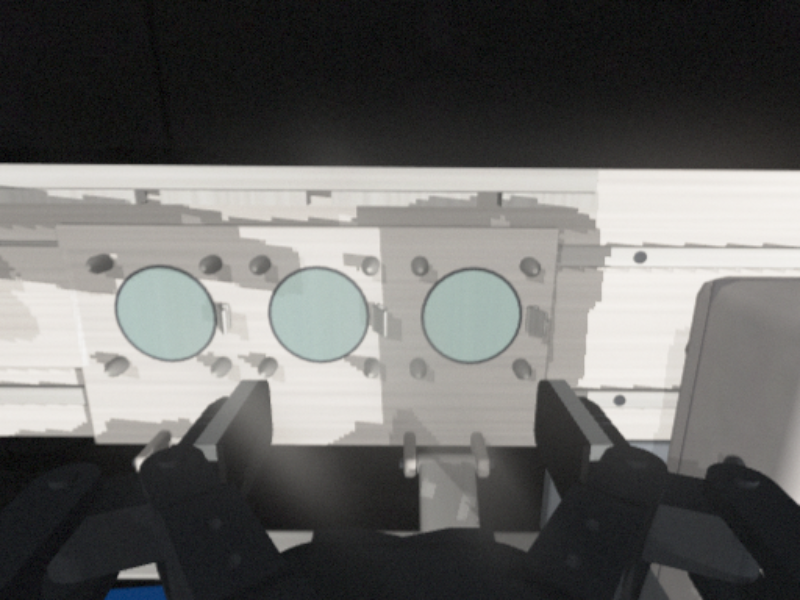

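Nest discs at view pixels (165,313), (319,314) and (471,315): wrist estimates are (509,-259), (512.7,-187) and (515.5,-114). The top camera puts them about 4 mm further in x, and gripping a dish will calibrate that. Going to the dishes with the jaws along x.

Call:
drive_tool(
  moves=[
    [[0, 0, 30], -6],
    [[0, 0, 68], -12],
    [[0, 0, 105], -18],
    [[0, 5, 135], -24],
    [[0, 20, 160], -30],
    [[-5, 45, 170], -36],
    [[-10, 80, 170], -42],
    [[-15, 118, 170], -48],
  ],
  fingers=85,
)

```text
time: 9.27
tool_pos: [503.0, -30.0, 294.2]
tcp_rot: [179.8, 0.3, 129.5]
ft_force: [0.6, -0.1, -0.8]
finger_gap: 85.0
```

Call:
drive_tool(
  moves=[
    [[-8, 40, 0], -6],
    [[-16, 80, 0], -12],
    [[-24, 120, 0], -18],
    [[-32, 160, 0], -24],
    [[-40, 200, 0], -30],
    [[-48, 240, 0], -36],
    [[-56, 280, 0], -42],
    [[-62, 315, -10], -42],
  ],
)

```text
time: 9.93
tool_pos: [441.6, 284.1, 285.6]
tcp_rot: [179.6, -0.2, 87.5]
ft_force: [1.9, 0.1, 1.0]
finger_gap: 84.9
```

Call:
drive_tool(
  moves=[
    [[0, 35, -15], 0],
    [[0, 70, -30], 0],
    [[0, 85, -45], 0],
    [[0, 85, -50], 0],
    [[0, 85, -50], 0],
    [[0, 85, -50], 0],
    [[0, 85, -50], 0],
    [[0, 85, -50], 0],
  ],
)

```text
time: 10.6
tool_pos: [441.7, 366.4, 232.6]
tcp_rot: [179.9, -0.1, 87.9]
ft_force: [0.4, 0.0, 0.1]
finger_gap: 84.8
```

```bash
cat >> h.py <<'E'
def white(s,z,box=None,mn=300,save=None):
    im=s['pixels'];h=cv2.cvtColor(im,cv2.COLOR_RGB2HSV).astype(int)
    m=(h[...,1]<50)&(h[...,2]>130)
    for c,st in blobs(m,mn):
        if box and not(box[0]<c[0]<box[2] and box[1]<c[1]<box[3]): continue
        print('white',c.round(1),st,ray(s,*c,z).round(1))
E
python3 - <<'E'
from h import *
s=snap('wrist','w6');print(r.sense()['tool_pos'],r.sense()['tcp_rot'],s['xyz'],s['orientation'])
im=s['pixels'];cv2.imwrite('pics/w6b.png',cv2.resize(im[:,:,::-1],(800,600)))
white(s,15)
E
```

```text
[441.58172408 366.50318552 232.3683128 ] [ 1.79879458e+02 -8.02505766e-02  8.78640903e+01] [444.09007579 437.32818726 353.17017795] [ 1.63857879e+02 -1.25857198e-01 -2.17458892e+00]
white [15.  20.5] [  0   0  33  50 650] [210.7 525.   15. ]
white [ 28.4 151.6] [   0   52   69  168 6879] [192.6 397.3  15. ]
white [506.7 110.6] [499  57  13  96 872] [707.6 421.   15. ]
white [218.3 161.1] [ 192  135   54   53 2257] [399.1 378.8  15. ]
white [293.7 166. ] [ 268  140   53   53 2227] [482.2 370.2  15. ]
white [ 39.8 267.7] [   0  221   85   98 5698] [171.9 256.1  15. ]
white [503.  249.8] [489 234  23  37 521] [733.2 258.2  15. ]
white [134. 271.] [114 245  44  54 648] [285.9 247.1  15. ]
white [381.4 271.2] [358 245  44  54 642] [589.  234.9  15. ]
```

View pics/w6b.png

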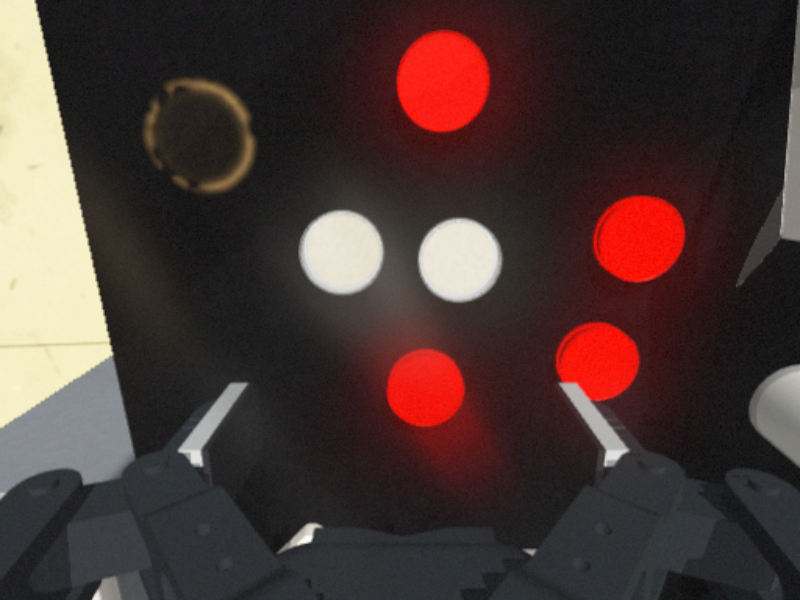

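Call:
drive_tool(
  moves=[
    [[-8, 2, -30], 0],
    [[-20, 4, -65], 0],
    [[-32, 6, -100], 0],
    [[-40, 7.5, -130], 0],
    [[-40, 7.5, -155], 0],
    [[-40, 7.5, -175], 0],
    [[-40, 7.5, -180], 0],
    [[-40, 7.5, -180], 0],
  ],
  fingers=71,
  squeeze=40,
)

```text
time: 11.32
tool_pos: [400.0, 373.5, 49.5]
tcp_rot: [-179.9, 0.1, 87.9]
ft_force: [-0.9, 0.1, 0.9]
finger_gap: 71.0
```

```bash
python3 - <<'E'
from h import *
s=snap('wrist','w7');print(r.sense()['tool_pos'],r.sense()['tcp_rot'],r.sense()['ft_force'])
im=s['pixels'];cv2.imwrite('pics/w7b.png',cv2.resize(im[:,:,::-1],(800,600)))
white(s,15)
E
```

```text
[400.99127018 374.34370102  51.21588374] [-1.79995952e+02  7.10258333e-03  8.79105427e+01] [-0.08435554  0.28831569  0.05309591]
white [255.7 227.9] [ 201  174  110  107 9189] [399.  380.4  15. ]
white [406.4 236.2] [ 339  184  126  106 9315] [480.5 372.6  15. ]
white [157. 264.] [140 240  37  50 578] [343.  360.7  15. ]
```

View pics/w7b.png

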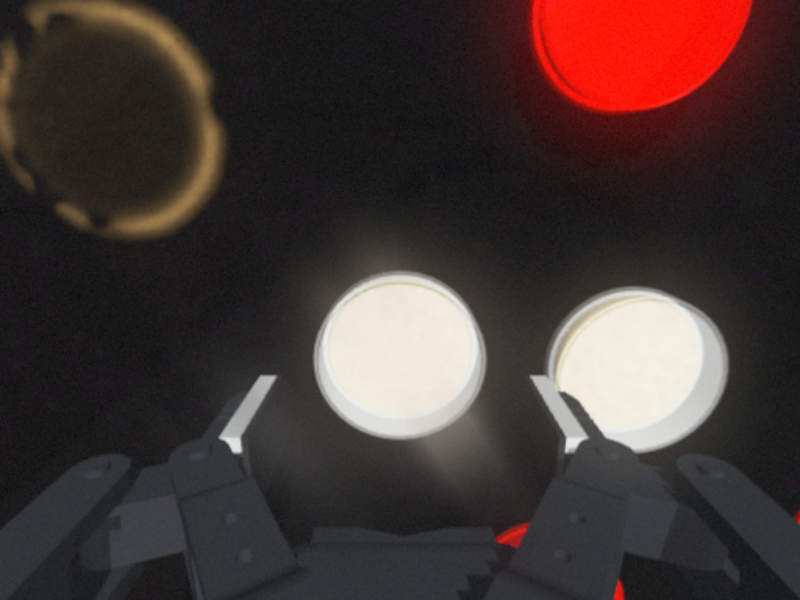

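Call:
drive_tool(
  moves=[
    [[0, 1, -10], 0],
    [[0, 1, -20], 0],
    [[0, 1, -26], 0],
    [[0, 1, -28], 0],
    [[0, 1, -28], 0],
    [[0, 1, -28], 0],
    [[0, 1, -28], 0],
    [[0, 1, -28], 0],
  ],
)

```text
time: 12.03
tool_pos: [400.9, 375.9, 23.1]
tcp_rot: [180.0, -0.0, 88.0]
ft_force: [0.7, 0.6, -0.0]
finger_gap: 71.0
```

Call:
drive_tool(
  moves=[
    [[0, 0, 0], 0],
    [[0, 0, 0], 0],
    [[0, 0, 0], 0],
    [[0, 0, 0], 0],
    [[0, 0, 0], 0],
    [[0, 0, 0], 0],
    [[0, 0, 0], 0],
    [[0, 0, 0], 0],
  ],
  fingers=50,
  squeeze=40,
)

```text
time: 12.7
tool_pos: [401.1, 376.0, 23.6]
tcp_rot: [180.0, -0.0, 87.9]
ft_force: [-0.7, -1.4, 5.9]
finger_gap: 57.8
```

```bash
python3 - <<'E'
from h import *
s=snap('wrist','w8');q=r.sense();print(q['tool_pos'],q['tcp_rot'],q['ft_force'])
s2=snap('side','s8');s3=snap('top','t8')
cv2.imwrite('pics/w8b.png',np.vstack([cv2.resize(s['pixels'][:,:,::-1],(400,300)),cv2.resize(s2['pixels'][200:320,180:330,::-1],(400,300))]))
white(s3,15,(100,150,220,260),100)
white(s,15)
E
```

```text
[401.063741   375.9770769   23.60400003] [ 1.79951936e+02 -4.13893719e-02  8.79466929e+01] [-1.04058082 -0.76357036  4.91211262]
white [152.2 208.4] [142 200  20  19 274] [486.4 365.5  15. ]
white [152.5 235.8] [149 227   9  19 127] [403.7 360.9  15. ]
white [257.9 253.1] [  195   191   126   123 12251] [401.2 381.2  15. ]
white [432.4 252.9] [ 362  203  134  107 9792] [481.5 378.3  15. ]
white [176.  259.4] [161 237  31  48 540] [363.3 379.4  15. ]
white [339.4 259.5] [324 237  31  48 540] [438.9 376.5  15. ]
```

View pics/w8b.png

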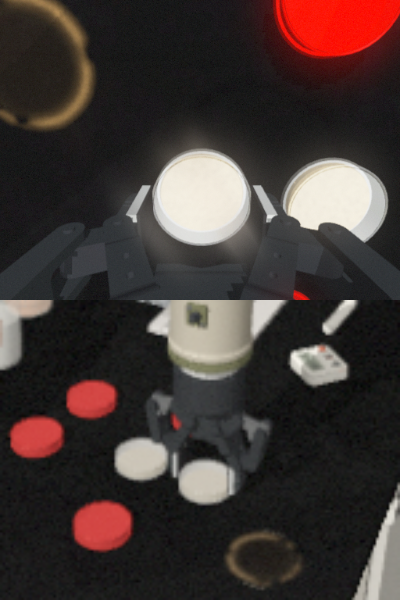

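Call:
drive_tool(
  moves=[
    [[0, 0, 15], 0],
    [[0, 0, 45], 0],
    [[0, 0, 80], 0],
    [[0, -5, 115], 0],
    [[4, -20, 145], 0],
    [[10, -45, 170], 0],
    [[18, -75, 178], 0],
    [[27, -110, 178], 0],
  ],
  squeeze=50,
)

```text
time: 13.52
tool_pos: [429.3, 266.2, 204.8]
tcp_rot: [179.7, -0.2, 88.1]
ft_force: [1.3, -0.7, -0.1]
finger_gap: 57.7
```

Call:
drive_tool(
  moves=[
    [[8, -35, 0], 0],
    [[16, -70, 0], 0],
    [[25, -105, 0], 0],
    [[33, -140, 0], 0],
    [[42, -175, 0], 0],
    [[51, -210, 0], 0],
    [[60, -245, 0], 0],
    [[68, -280, 0], -0.3],
  ],
)

```text
time: 14.18
tool_pos: [495.8, -16.2, 201.0]
tcp_rot: [180.0, 0.0, 87.7]
ft_force: [0.4, 0.8, -2.2]
finger_gap: 57.9
```

Call:
drive_tool(
  moves=[
    [[8, -35, 0], 0],
    [[16, -65, 0], 0],
    [[22, -90, 0], 0],
    [[24.5, -101, 0], 0],
    [[24.5, -101, -20], 0],
    [[24.5, -101, -50], 0],
    [[24.5, -101, -80], 0],
    [[24.5, -101, -90], 0],
  ],
)

```text
time: 14.85
tool_pos: [517.3, -114.2, 106.0]
tcp_rot: [-179.6, -0.1, 87.6]
ft_force: [-0.8, 1.2, -0.9]
finger_gap: 57.2
```

```bash
python3 - <<'E'
from h import *
s=snap('wrist','w9');q=r.sense();print(q['tool_pos'],q['tcp_rot'],q['ft_force'],q['finger_gap'])
s2=snap('side','s9')
cv2.imwrite('pics/w9b.png',np.vstack([cv2.resize(s['pixels'][:,:,::-1],(512,384)),cv2.resize(s2['pixels'][110:230,210:360,::-1],(270,216)).repeat(1,1) if 0 else cv2.copyMakeBorder(cv2.resize(s2['pixels'][110:230,210:360,::-1],(265,212)),0,0,0,247,0)]))
E
```

```text
[ 516.77904163 -113.93140357  105.55947742] [-1.79550433e+02 -1.37441614e-01  8.76552489e+01] [-1.22589463  0.22774771 -2.36735161] 57.65571577430201
```

View pics/w9b.png

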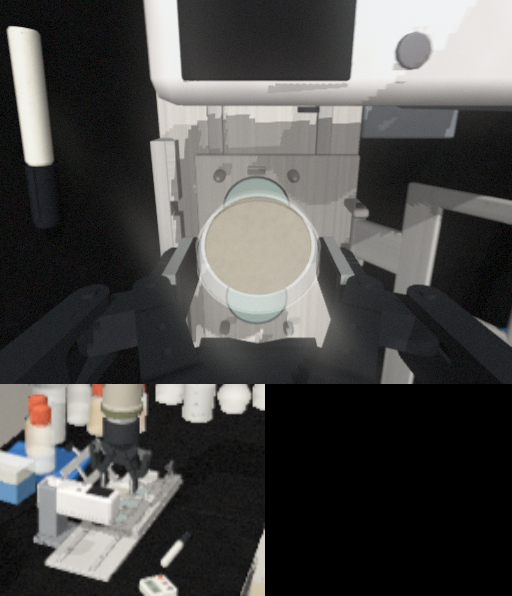

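Call:
drive_tool(
  moves=[
    [[0, 0, 0], 0],
    [[0, 0, 0], 0],
    [[0, 0, 0], 0],
    [[0, 0, 0], 0],
    [[0, 0, 0], 0],
    [[0, 0, 0], 0],
    [[0, 0, 0], 0],
    [[0, 0, 0], 0],
  ],
)

```text
time: 15.62
tool_pos: [520.1, -115.4, 110.8]
tcp_rot: [180.0, 0.0, 87.6]
ft_force: [0.1, -0.1, -1.0]
finger_gap: 57.7
```

```bash
python3 - <<'E'
from h import *
s=snap('wrist','w10');q=r.sense();print(q['tool_pos'],q['tcp_rot'],q['ft_force'],q['finger_gap'])
cv2.imwrite('pics/w10b.png',cv2.resize(s['pixels'][140:340,160:360,::-1],(800,800))[:600] if 0 else cv2.resize(s['pixels'][150:345,155:365,::-1],None,fx=3,fy=3,interpolation=cv2.INTER_CUBIC))
for p in [(219,175),(293,175),(224,327),(290,327)]: print(ray(s,*p,32.5).round(1))
E
```

```text
[ 520.10812708 -115.40663348  110.69112164] [-1.79999059e+02 -1.71709404e-04  8.76442412e+01] [-0.34337541 -0.30072588 -0.29037555] 57.75036779687196
[495.7 -88.2  32.5]
[544.3 -90.2  32.5]
[ 490.5 -206.9   32.5]
[ 540.9 -209.    32.5]
```

View pics/w10b.png

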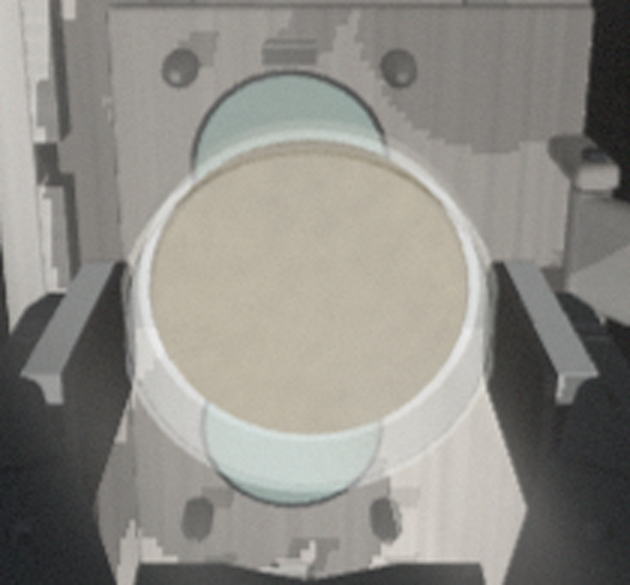

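```bash
python3 - <<'E'
from h import *
s=snap('wrist','w11')
g=lambda c:(155+(c[0]+.5)/3-.5,150+(c[1]+.5)/3-.5)
for n,c,z in [('p1',(181,66),32.5),('p2',(399,66),32.5),('p3',(199,505),32.5),('p4',(384,508),32.5),('nest1 left edge',(192,160),20),('nest1 right',(388,160),20),('n1 top',(290,73),20),('n2 bot',(293,506),20),('lid',(309,288),102),('lidrimL',(131,295),102),('lidrimR',(490,295),102),('lidtop',(309,122),102)]:
    print(n,ray(s,*g(c),z).round(1))
E
```

```text
p1 [493.3 -85.8  32.5]
p2 [540.8 -87.8  32.5]
p3 [ 488.7 -198.7   32.5]
p4 [ 535.3 -201.5   32.5]
nest1 left edge [ 492.2 -111.4   20. ]
nest1 right [ 538.9 -113.3   20. ]
n1 top [516.6 -91.1  20. ]
n2 bot [ 511.7 -209.7   20. ]
lid [ 520.4 -106.5  102. ]
lidrimL [ 493.2 -106.5  102. ]
lidrimR [ 547.9 -108.8  102. ]
lidtop [521.5 -80.3 102. ]
```

Call:
drive_tool(
  moves=[
    [[0, 0, -15], 0],
    [[-1.5, 0, -30], 0],
    [[-1.5, 0, -42], 0],
    [[-1.5, 0, -50], 0],
    [[-1.5, 0, -51], 0],
    [[-1.5, 0, -51], 0],
    [[-1.5, 0, -51], 0],
    [[-1.5, 0, -51], 0],
  ],
)

```text
time: 16.38
tool_pos: [519.4, -115.6, 60.6]
tcp_rot: [179.9, 0.0, 87.6]
ft_force: [0.8, -0.6, -0.4]
finger_gap: 57.4
```

```bash
python3 - <<'E'
from h import *
s=snap('wrist','w12');q=r.sense();print(q['tool_pos'],q['tcp_rot'],q['ft_force'],q['finger_gap'])
cv2.imwrite('pics/w12b.png',cv2.resize(s['pixels'][130:345,145:375,::-1],None,fx=3,fy=3,interpolation=cv2.INTER_CUBIC)[:600])
s=snap('side','s12');cv2.imwrite('pics/s12b.png',cv2.resize(s['pixels'][150:230,225:345,::-1],None,fx=5,fy=5,interpolation=cv2.INTER_CUBIC))
E
```

```text
[ 519.36379287 -115.61764151   60.61676874] [1.79913417e+02 2.42236914e-02 8.76516953e+01] [-0.08557423 -0.44505998 -0.84475104] 57.81675467065038
```

View pics/w12b.png

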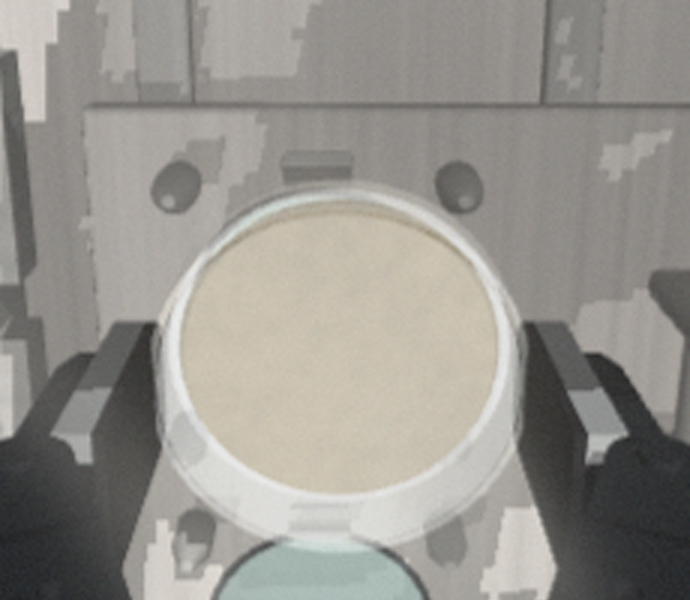

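View pics/s12b.png

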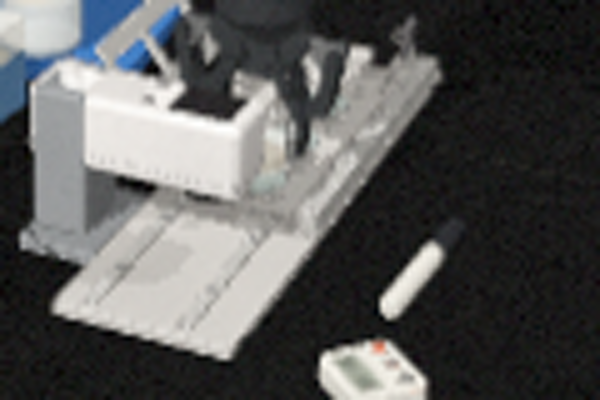

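```bash
python3 - <<'E'
from h import *
s=snap('wrist','w13')
g=lambda c:(145+(c[0]+.5)/3-.5,130+(c[1]+.5)/3-.5)
for n,c,z in [('p1top',(175,203),32.5),('p2top',(463,203),32.5),('p1base',(178,172),20),('p2base',(457,172),20),('n2p1base',(192,522),20),('n2p2base',(447,527),20),('n2p1top',(193,553),32.5),('n2 teal top',(320,537),20),('lidtop',(340,181),52),('lidL',(158,345),52),('lidR',(524,345),52),('botbottom',(340,549),37),('lidbot',(340,505),52),('jawL',(158,380),45),('jawR',(525,380),45)]:
    print(n,ray(s,*g(c),z).round(1))
E
```

```text
p1top [493.  -88.4  32.5]
p2top [541.  -90.4  32.5]
p1base [491.6 -86.3  20. ]
p2base [541.6 -88.4  20. ]
n2p1base [ 487.8 -159.1   20. ]
n2p2base [ 539.1 -162.5   20. ]
n2p1top [ 490.1 -157.    32.5]
n2 teal top [ 513.4 -163.8   20. ]
lidtop [520.8 -80.3  52. ]
lidL [ 492.1 -105.    52. ]
lidR [ 547.7 -107.3   52. ]
botbottom [ 517.8 -153.9   37. ]
lidbot [ 518.6 -134.2   52. ]
jawL [ 489.9 -114.4   45. ]
jawR [ 549.3 -117.    45. ]
```

Call:
drive_tool(
  moves=[
    [[-3.5, -0.5, 0], 0],
    [[-3.5, -0.5, -2], 0],
    [[-3.5, -0.5, -4], 0],
    [[-3.5, -0.5, -5], 0],
    [[-3.5, -0.5, -6], 0],
    [[-3.5, -0.5, -7], 0],
    [[-3.5, -0.5, -8], 0],
    [[-3.5, -0.5, -8], 0],
  ],
)

```text
time: 17.2
tool_pos: [515.3, -116.2, 51.7]
tcp_rot: [180.0, 0.0, 87.6]
ft_force: [0.4, -1.6, 0.4]
finger_gap: 57.6
```

```bash
python3 - <<'E'
from h import *
s=snap('wrist','w14');q=r.sense();print(q['tool_pos'],q['tcp_rot'],q['ft_force'],q['wrist_torque'],q['finger_gap'])
cv2.imwrite('pics/w14b.png',cv2.resize(s['pixels'][130:345,145:375,::-1],None,fx=3,fy=3,interpolation=cv2.INTER_CUBIC)[:600])
E
```

```text
[ 515.3510865  -116.1680157    51.79015914] [1.79974670e+02 2.19063875e-02 8.76424834e+01] [ 0.84273151 -2.46187014 -0.25526264] [-0.31461235 -0.06706712 -0.10150774] 57.49233857796824
```

View pics/w14b.png

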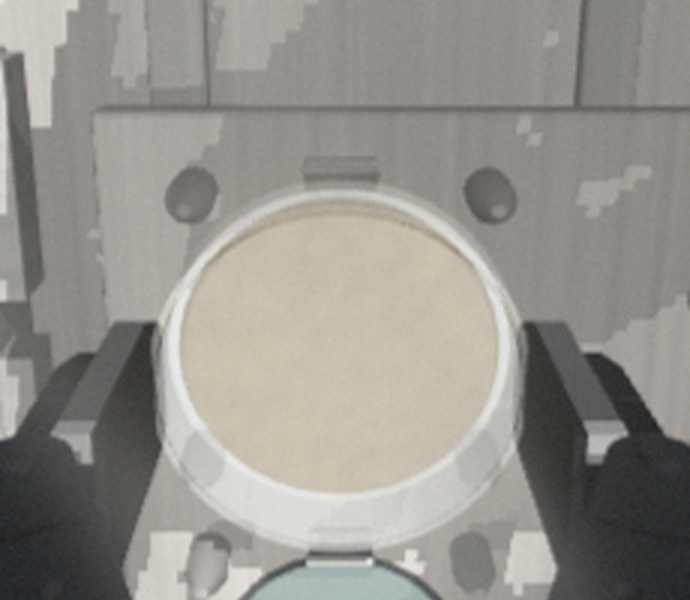

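Call:
drive_tool(
  moves=[
    [[0, -1, 0], 0],
    [[0, -2, 0], 0],
    [[0, -2, -1], 0],
    [[0, -2, -2], 0],
    [[0, -2, -3], 0],
    [[0, -2, -3], 0],
    [[0, -2, -3], 0],
    [[0, -2, -3], 0],
  ],
)

```text
time: 17.92
tool_pos: [515.3, -117.8, 48.8]
tcp_rot: [180.0, -0.0, 87.7]
ft_force: [1.9, 0.8, 1.0]
finger_gap: 57.6
```

```bash
python3 - <<'E'
from h import *
s=snap('wrist','w15');q=r.sense();print(q['tool_pos'],q['tcp_rot'],q['ft_force'],q['wrist_torque'],q['finger_gap'])
cv2.imwrite('pics/w15b.png',cv2.resize(s['pixels'][130:345,145:375,::-1],None,fx=3,fy=3,interpolation=cv2.INTER_CUBIC)[:600])
E
```

```text
[ 515.35621038 -117.86684728   48.78713043] [ 1.79972248e+02 -1.21982692e-03  8.76469798e+01] [1.09252437 1.45814719 1.30146499] [ 0.10581017 -0.25662829 -0.03131103] 57.713009917217626
```

View pics/w15b.png

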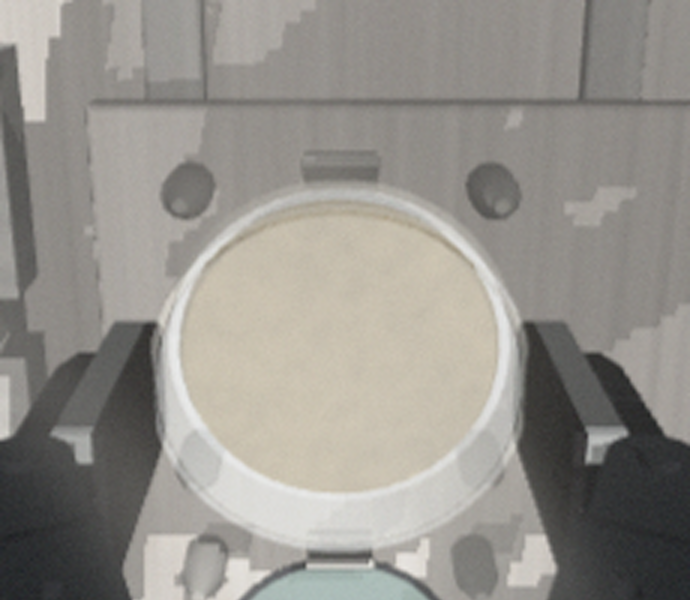

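Call:
drive_tool(
  moves=[
    [[0, 0.5, -0.5], 0],
    [[0, 0.5, -1], 0],
    [[0, 0.5, -1.5], 0],
    [[0, 0.5, -2], 0],
    [[0, 0.5, -3], 0],
    [[0, 0.5, -4], 0],
    [[0, 0.5, -4], 0],
    [[0, 0.5, -4], 0],
  ],
)

```text
time: 18.63
tool_pos: [515.7, -117.8, 45.6]
tcp_rot: [179.9, 0.0, 87.6]
ft_force: [-1.8, -0.0, 8.8]
finger_gap: 57.1
```

```bash
python3 - <<'E'
from h import *
q=r.sense();print(q['tool_pos'],q['tcp_rot'],q['ft_force'],q['wrist_torque'],q['finger_gap'])
E
```

```text
[ 515.65334072 -117.76505703   45.56837048] [1.79941827e+02 3.18149913e-02 8.76452004e+01] [-1.78832487e+00 -6.36970126e-03  8.76827713e+00] [ 0.14347667  0.22714475 -0.01574307] 57.11576907271887
```

Call:
drive_tool(
  moves=[
    [[0, 0, 0], 0],
    [[0, 0, 0], 0],
    [[0, 0, 0], 0],
    [[0, 0, 5], 0],
    [[0, 0, 15], 0],
    [[0, 0, 30], 0],
    [[0, 0, 36], 0],
    [[0, 0, 36], 0],
  ],
  fingers=68,
)

```text
time: 19.3
tool_pos: [516.9, -117.9, 83.3]
tcp_rot: [179.8, 0.1, 87.7]
ft_force: [-0.7, 0.5, -0.2]
finger_gap: 67.8
```

```bash
python3 - <<'E'
from h import *
s=snap('wrist','w16');q=r.sense();print(q['tool_pos'],q['ft_force'],q['finger_gap'])
cv2.imwrite('pics/w16b.png',cv2.resize(s['pixels'][130:345,145:375,::-1],None,fx=3,fy=3,interpolation=cv2.INTER_CUBIC)[:600])
E
```

```text
[ 516.18442283 -117.71875711   82.0967089 ] [-0.50382404  0.0684005  -0.14486799] 68.07379503942214
```

View pics/w16b.png

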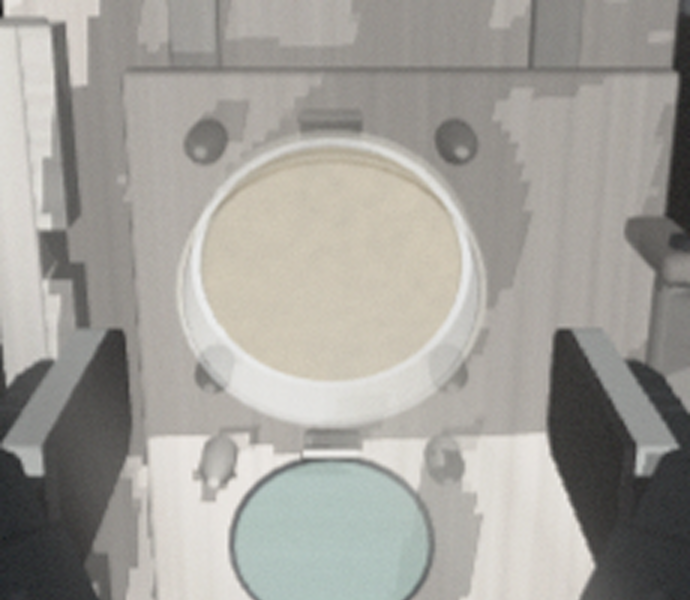

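Call:
drive_tool(
  moves=[
    [[0, 0, 0], 0],
    [[0, 0, 0], 0],
    [[0, 0, 0], 0],
    [[0, 0, 0], 0],
    [[0, 0, 0], 0],
    [[0, 0, -5], 0],
    [[0, 0, -10], 0],
    [[0, 0, -12], 0],
  ],
  fingers=0,
  squeeze=40,
)

```text
time: 20.02
tool_pos: [514.5, -117.2, 67.4]
tcp_rot: [-179.9, -0.0, 87.6]
ft_force: [-0.4, -0.1, 0.5]
finger_gap: -0.3
```

Call:
drive_tool(
  moves=[
    [[0, 0, -3], 0],
    [[0, 0, -5], 0],
    [[0, 0, -7], 0],
    [[0, 0, -8], 0],
    [[0, 0, -9], 0],
    [[0, 0, -10], 0],
    [[0, 0, -10], 0],
    [[0, 0, -10], 0],
  ],
)

```text
time: 20.68
tool_pos: [515.3, -117.3, 59.2]
tcp_rot: [180.0, -0.0, 87.7]
ft_force: [-2.2, 1.3, 5.7]
finger_gap: 0.1
```

Call:
drive_tool(
  moves=[
    [[0, 0, -0.5], 0],
    [[0, 0, -1], 0],
    [[0, 0, -1.5], 0],
    [[0, 0, -2], 0],
    [[0, 0, -2.5], 0],
    [[0, 0, -3], 0],
    [[0, 0, -3], 0],
    [[0, 0, -3], 0],
  ],
)

```text
time: 21.35
tool_pos: [515.7, -117.7, 56.7]
tcp_rot: [179.9, 0.0, 87.7]
ft_force: [-3.5, 0.9, 9.6]
finger_gap: -0.1
```

```bash
python3 - <<'E'
from h import *
s=snap('wrist','w17');q=r.sense();print(q['tool_pos'],q['ft_force'],q['wrist_torque'],q['finger_gap'])
cv2.imwrite('pics/w17b.png',cv2.resize(s['pixels'][100:345,145:375,::-1],None,fx=2.4,fy=2.4,interpolation=cv2.INTER_CUBIC)[:600])
E
```

```text
[ 515.73472585 -117.64944044   56.74002018] [-3.72770957  0.67979819  9.90942431] [ 0.11923424  0.60949598 -0.00284661] -0.1562236792279013
```

View pics/w17b.png

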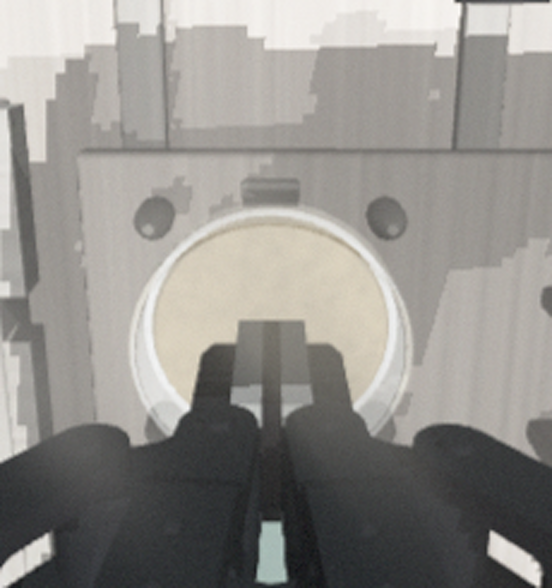

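Call:
drive_tool(
  moves=[
    [[0, 0, -0.5], 0],
    [[0, 0, -1], 0],
    [[0, 0, -1], 0],
    [[0, 0, -1], 0],
    [[0, 0, -1], 0],
    [[0, 0, -1], 0],
    [[0, 0, -1], 0],
    [[0, 0, -1], 0],
  ],
)

```text
time: 22.07
tool_pos: [515.8, -117.7, 56.7]
tcp_rot: [179.9, 0.0, 87.7]
ft_force: [-9.1, 1.7, 19.7]
finger_gap: 0.4
```

Call:
drive_tool(
  moves=[
    [[0, 0, 10], 0],
    [[0, 0, 30], 0],
    [[0, 0, 55], 0],
    [[0, 0, 80], 0],
    [[0, 0, 100], 0],
    [[0, 0, 110], 0],
    [[0, 0, 110], 0],
    [[0, 0, 110], 0],
  ],
  fingers=85,
)

```text
time: 22.73
tool_pos: [515.2, -117.4, 164.4]
tcp_rot: [180.0, 0.0, 87.6]
ft_force: [0.1, -0.4, 0.1]
finger_gap: 85.0
```

```bash
python3 - <<'E'
from h import *
s=snap('wrist','w18');q=r.sense();print(q['tool_pos'],q['ft_force'],q['finger_gap'])
s2=snap('side','s18')
cv2.imwrite('pics/w18b.png',cv2.resize(s['pixels'][100:345,145:375,::-1],None,fx=2.4,fy=2.4,interpolation=cv2.INTER_CUBIC)[:600])
cv2.imwrite('pics/s18b.png',cv2.resize(s2['pixels'][150:230,225:345,::-1],None,fx=5,fy=5,interpolation=cv2.INTER_CUBIC))
t=snap('top','t18');white(t,15,(100,150,220,260),100)
E
```

```text
[ 514.49316998 -117.20145999  163.26782537] [-0.37208389 -0.51652227 -0.32042453] 84.87336460874072
white [148.4 198.8] [139 189  20  20 305] [515.7 378.6  15. ]
```

View pics/w18b.png

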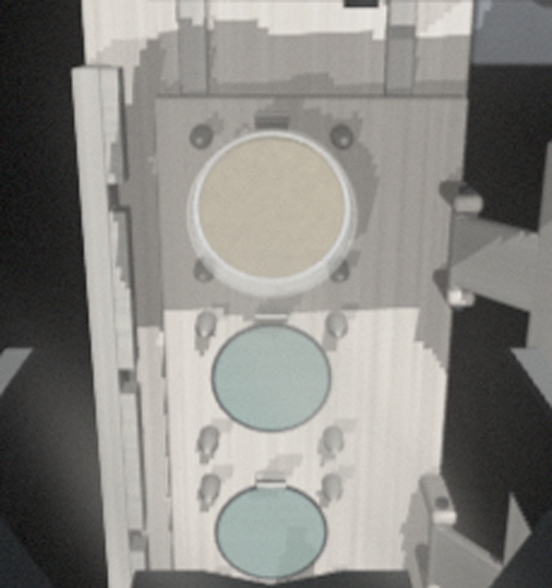

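View pics/s18b.png

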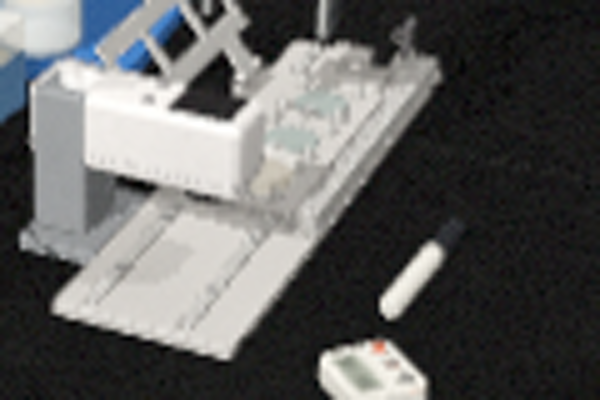

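Dish A sits rigidly at lid height (TCP 56.7, force rising 10→20 N). The other white dish has been knocked to about (516,379) (top pixel (148,199)); it is still the only white disc left, and the red ones are not meant.

Call:
drive_tool(
  moves=[
    [[0, 0, 30], 0],
    [[0, 0, 46], 0],
    [[0, 10, 46], 0],
    [[0, 40, 46], 0],
    [[0, 75, 46], 0],
    [[0, 110, 46], 0],
    [[0, 145, 46], 0],
    [[0, 180, 46], 0],
  ],
  fingers=75,
)

```text
time: 23.55
tool_pos: [513.9, 64.4, 208.7]
tcp_rot: [-179.8, 0.0, 87.6]
ft_force: [-0.5, -0.6, -0.2]
finger_gap: 74.8
```

Call:
drive_tool(
  moves=[
    [[0, 37, 0], 0],
    [[0, 75, 0], 0],
    [[0, 112, 0], 0],
    [[0, 150, 0], 0],
    [[0, 187, 0], 0],
    [[0, 224, 0], 0],
    [[0, 260, 0], 0],
    [[0, 290, 0], 0],
  ],
)

```text
time: 24.22
tool_pos: [513.6, 355.1, 208.3]
tcp_rot: [-179.8, 0.1, 87.7]
ft_force: [1.4, -0.1, -0.1]
finger_gap: 74.9
```

Call:
drive_tool(
  moves=[
    [[1, 15, -10], 0],
    [[1, 24, -25], 0],
    [[1, 26, -50], 0],
    [[1, 26, -80], 0],
    [[1, 26, -105], 0],
    [[1, 26, -120], 0],
    [[1, 26, -120], 0],
    [[1, 26, -120], 0],
  ],
)

```text
time: 24.88
tool_pos: [514.5, 377.0, 87.7]
tcp_rot: [-179.8, 0.2, 87.6]
ft_force: [0.0, -0.5, 1.1]
finger_gap: 75.1
```

```bash
python3 - <<'E'
from h import *
s=snap('wrist','w19');q=r.sense();print(q['tool_pos'],q['tcp_rot'],q['ft_force'],q['finger_gap'])
cv2.imwrite('pics/w19b.png',s['pixels'][:,:,::-1]);white(s,15)
E
```

```text
[515.72336663 377.89012189  89.87177374] [-1.79921545e+02  5.86167534e-02  8.76191395e+01] [ 0.19564138 -0.23278717  1.29556773] 74.97523143123695
white [260.7 216.5] [ 206  152  103  135 9529] [515.9 376.   15. ]
white [150.8 266.1] [132 241  40  52 687] [437.8 342.2  15. ]
white [365.  266.1] [344 241  41  52 713] [587.1 336.3  15. ]
```

View pics/w19b.png

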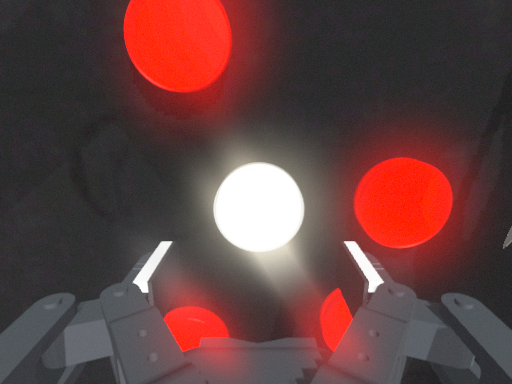

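Call:
drive_tool(
  moves=[
    [[0, 0, -20], 0],
    [[0, 0, -40], 0],
    [[0, 0, -55], 0],
    [[0, 0, -64], 0],
    [[0, 0, -67.5], 0],
    [[0, 0, -67.5], 0],
    [[0, 0, -67.5], 0],
    [[0, 0, -67.5], 0],
  ],
)

```text
time: 25.6
tool_pos: [517.0, 379.2, 24.6]
tcp_rot: [179.9, -0.1, 87.7]
ft_force: [0.5, 0.8, 0.0]
finger_gap: 75.0
```

Call:
drive_tool(
  moves=[
    [[0, 0, 0], 0],
    [[0, 0, 0], 0],
    [[0, 0, 0], 0],
    [[0, 0, 0], 0],
    [[0, 0, 0], 0],
    [[0, 0, 0], 0],
    [[0, 0, 0], 0],
    [[0, 0, 0], 0],
  ],
  fingers=50,
  squeeze=50,
)

```text
time: 26.27
tool_pos: [517.1, 379.3, 25.1]
tcp_rot: [179.9, -0.1, 87.6]
ft_force: [-1.4, -1.4, 5.9]
finger_gap: 57.4
```

```bash
python3 - <<'E'
from h import *
s=snap('wrist','w20');q=r.sense();print(q['tool_pos'],q['tcp_rot'],q['ft_force'],q['finger_gap'])
a=s['pixels'][130:345,145:375,::-1];b=cv2.imread('pics/w8.png')[130:345,145:375]
cv2.imwrite('pics/w20b.png',cv2.resize(np.hstack([a,b]),None,fx=1.7,fy=1.7))
E
```

```text
[517.08012558 379.28529584  25.02800019] [ 1.79884475e+02 -8.34325506e-02  8.76523743e+01] [-0.53920731 -0.34605013  5.9649471 ] 57.64721458583073
```

View pics/w20b.png

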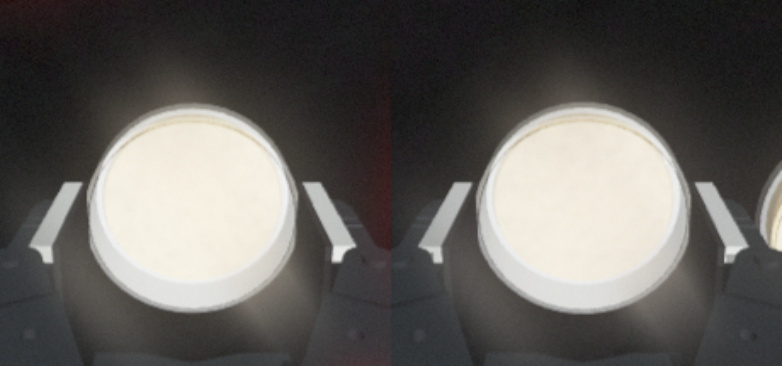

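Call:
drive_tool(
  moves=[
    [[0, 0, 15], 0],
    [[0, 0, 45], 0],
    [[0, 0, 80], 0],
    [[0, -5, 115], 0],
    [[0, -15, 145], 0],
    [[0, -35, 170], 0],
    [[0, -60, 181.5], 0],
    [[0, -90, 181.5], 0],
  ],
)

```text
time: 26.98
tool_pos: [518.0, 289.6, 211.0]
tcp_rot: [179.6, -0.2, 87.7]
ft_force: [1.0, -0.3, -0.3]
finger_gap: 57.7
```

Call:
drive_tool(
  moves=[
    [[0, -36, 0], 0],
    [[-1, -73, 0], 0],
    [[-1, -109, 0], 0],
    [[-2, -145, 0], 0],
    [[-2, -182, 0], 0],
    [[-3, -218, 0], 0],
    [[-3, -254, 0], 0],
    [[-4, -290, 0], 0],
  ],
)

```text
time: 27.65
tool_pos: [512.0, -3.1, 206.2]
tcp_rot: [179.9, 0.0, 87.7]
ft_force: [-0.5, -0.3, -0.5]
finger_gap: 57.3
```

Call:
drive_tool(
  moves=[
    [[0, -34, 0], 0],
    [[0, -67, 0], 0],
    [[0, -100, 0], 0],
    [[0, -130, 0], 0],
    [[0, -155, 0], 0],
    [[0, -175, 0], 0],
    [[0, -188, -10], 0],
    [[0, -188, -30], 0],
  ],
)

```text
time: 28.32
tool_pos: [513.8, -192.8, 177.9]
tcp_rot: [179.7, 0.2, 87.5]
ft_force: [1.0, 0.1, -0.1]
finger_gap: 57.5
```

Call:
drive_tool(
  moves=[
    [[0, 0, -30], 0],
    [[0, 0, -60], 0],
    [[0, 0, -85], 0],
    [[0, 0, -100], 0],
    [[0, 0, -108], 0],
    [[0, 0, -108], 0],
    [[0, 0, -108], 0],
    [[0, 0, -108], 0],
  ],
)

```text
time: 28.98
tool_pos: [513.3, -189.8, 68.3]
tcp_rot: [179.9, 0.1, 87.7]
ft_force: [0.0, -1.1, -0.0]
finger_gap: 57.1
```

```bash
python3 - <<'E'
from h import *
s=snap('wrist','w21');q=r.sense();print(q['tool_pos'],q['tcp_rot'],q['ft_force'],q['finger_gap'])
cv2.imwrite('pics/w21b.png',cv2.resize(s['pixels'][130:345,145:375,::-1],None,fx=3,fy=3,interpolation=cv2.INTER_CUBIC)[:600])
E
```

```text
[ 513.40934798 -189.87645504   68.56095371] [1.79840515e+02 6.79038948e-02 8.76585831e+01] [0.32925321 0.23923653 0.46740678] 57.46359369211793
```

View pics/w21b.png

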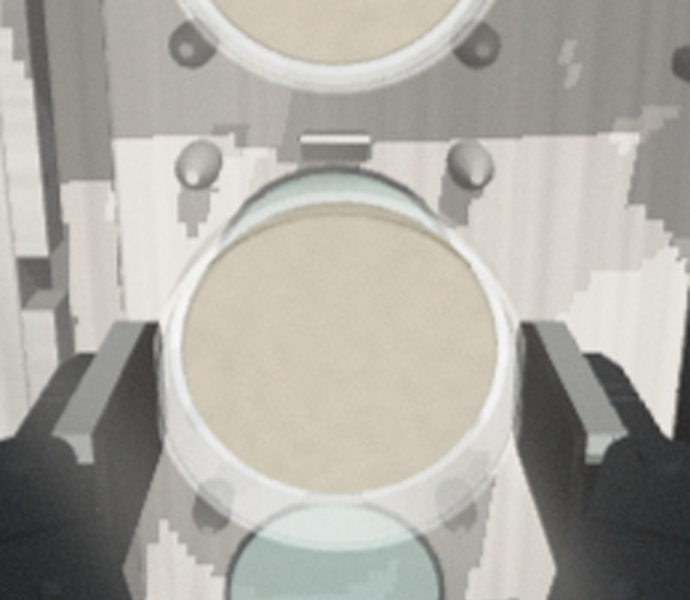

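Call:
drive_tool(
  moves=[
    [[-0.8, 0, -4], 0],
    [[-0.8, 0, -8], 0],
    [[-0.8, 0, -11], 0],
    [[-0.8, 0, -14], 0],
    [[-0.8, 0, -16], 0],
    [[-0.8, 0, -17], 0],
    [[-0.8, 0, -17], 0],
    [[-0.8, 0, -17], 0],
  ],
)

```text
time: 29.7
tool_pos: [511.7, -189.4, 49.7]
tcp_rot: [180.0, -0.0, 87.6]
ft_force: [3.9, 0.2, -1.8]
finger_gap: 57.7
```

```bash
python3 - <<'E'
from h import *
s=snap('wrist','w22');q=r.sense();print(q['tool_pos'],q['tcp_rot'],q['ft_force'],q['wrist_torque'],q['finger_gap'])
cv2.imwrite('pics/w22b.png',cv2.resize(s['pixels'][130:345,145:375,::-1],None,fx=3,fy=3,interpolation=cv2.INTER_CUBIC)[:600])
E
```

```text
[ 511.69897504 -189.40209678   49.74161579] [ 1.79956024e+02 -3.03363417e-04  8.76462837e+01] [ 5.10889637 -0.69805009 -1.78060109] [ 0.05357441 -0.72115484  0.03779268] 57.45162292150523
```

View pics/w22b.png

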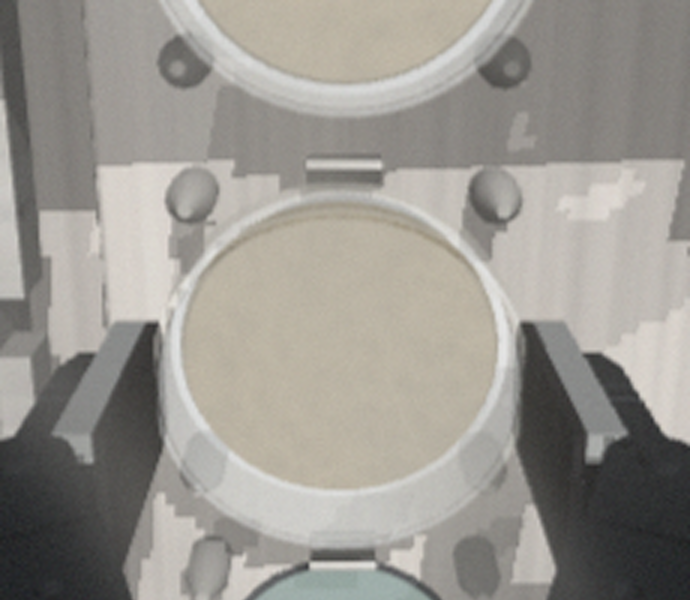

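Call:
drive_tool(
  moves=[
    [[0.6, 0, 0], 0],
    [[0.6, 0, -1], 0],
    [[0.6, 0, -2], 0],
    [[0.6, 0, -3], 0],
    [[0.6, 0, -4], 0],
    [[0.6, 0, -4], 0],
    [[0.6, 0, -4], 0],
    [[0.6, 0, -4], 0],
  ],
)

```text
time: 30.42
tool_pos: [512.5, -189.8, 46.9]
tcp_rot: [179.9, 0.0, 87.6]
ft_force: [-0.5, 0.7, 9.0]
finger_gap: 57.2
```

Call:
drive_tool(
  moves=[
    [[0, 0, 0], 0],
    [[0, 0, 0], 0],
    [[0, 0, 0], 0],
    [[0, 0, 5], 0],
    [[0, 0, 15], 0],
    [[0, 0, 30], 0],
    [[0, 0, 35], 0],
    [[0, 0, 35], 0],
  ],
  fingers=68,
)

```text
time: 31.08
tool_pos: [513.4, -190.1, 83.2]
tcp_rot: [179.8, 0.1, 87.7]
ft_force: [0.7, 0.9, 0.9]
finger_gap: 68.4
```

```bash
python3 - <<'E'
from h import *
s=snap('wrist','w23');q=r.sense();print(q['tool_pos'],q['ft_force'],q['finger_gap'])
cv2.imwrite('pics/w23b.png',cv2.resize(s['pixels'][130:345,145:375,::-1],None,fx=2.6,fy=2.6,interpolation=cv2.INTER_CUBIC))
E
```

```text
[ 512.819135   -189.83174175   81.98913811] [0.60573995 0.40817462 0.61082083] 67.8441160944019
```

View pics/w23b.png

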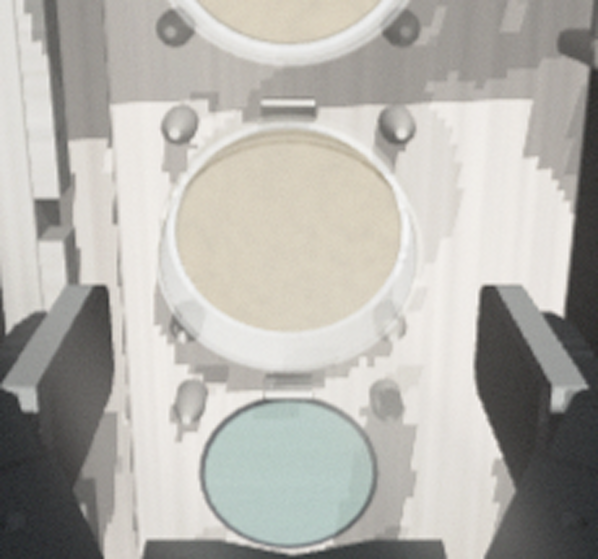

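Dish B lies inside its posts, ready for pressing.

Call:
drive_tool(
  moves=[
    [[0, 0, 0], 0],
    [[0, 0, 0], 0],
    [[0, 0, 0], 0],
    [[0, 0, 0], 0],
    [[0, 0, 0], 0],
    [[0, 0, -5], 0],
    [[0, 0, -10], 0],
    [[0, 0, -12], 0],
  ],
  fingers=0,
  squeeze=40,
)

```text
time: 31.8
tool_pos: [511.3, -189.1, 67.4]
tcp_rot: [-179.9, -0.0, 87.7]
ft_force: [1.0, 0.1, -0.9]
finger_gap: -0.3
```

Call:
drive_tool(
  moves=[
    [[0, 0, -3], 0],
    [[0, 0, -5], 0],
    [[0, 0, -7], 0],
    [[0, 0, -8], 0],
    [[0, 0, -9], 0],
    [[0, 0, -10], 0],
    [[0, 0, -10], 0],
    [[0, 0, -10], 0],
  ],
)

```text
time: 32.47
tool_pos: [512.1, -189.3, 59.2]
tcp_rot: [180.0, -0.0, 87.7]
ft_force: [-2.8, 1.9, 5.4]
finger_gap: 0.1
```

Call:
drive_tool(
  moves=[
    [[0, 0, -0.5], 0],
    [[0, 0, -1], 0],
    [[0, 0, -1.5], 0],
    [[0, 0, -2], 0],
    [[0, 0, -2.5], 0],
    [[0, 0, -3], 0],
    [[0, 0, -3], 0],
    [[0, 0, -3], 0],
  ],
)

```text
time: 33.13
tool_pos: [512.5, -189.7, 56.7]
tcp_rot: [179.9, 0.0, 87.6]
ft_force: [-4.0, 0.8, 9.6]
finger_gap: 0.1
```

Call:
drive_tool(
  moves=[
    [[0, 0, -0.5], 0],
    [[0, 0, -1], 0],
    [[0, 0, -1], 0],
    [[0, 0, -1], 0],
    [[0, 0, -1], 0],
    [[0, 0, -1], 0],
    [[0, 0, -1], 0],
    [[0, 0, -1], 0],
  ],
)

```text
time: 33.8
tool_pos: [512.5, -189.8, 56.7]
tcp_rot: [179.9, 0.0, 87.7]
ft_force: [-7.4, 3.5, 18.8]
finger_gap: 0.1
```

Call:
drive_tool(
  moves=[
    [[0, 0, 15], 0],
    [[0, 0, 45], 0],
    [[0, 0, 80], 7],
    [[0, 0, 115], 14],
    [[0, 0, 150], 21],
    [[0, 0, 180], 28],
    [[0, 0, 200], 35],
    [[0, 0, 200], 42],
  ],
  fingers=50,
)

```text
time: 34.47
tool_pos: [514.2, -190.5, 260.9]
tcp_rot: [179.8, 0.5, 130.0]
ft_force: [0.9, -0.9, 1.0]
finger_gap: 49.9
```

Call:
drive_tool(
  moves=[
    [[-5, 0, 0], 7],
    [[-10, 0, 0], 14],
    [[-15, 0, 0], 21],
    [[-20, 0, 0], 28],
    [[-25, 0, 0], 35],
    [[-30, 0, 0], 42],
    [[-30, 0, 0], 48],
    [[-30, 0, 0], 48],
  ],
)

```text
time: 35.13
tool_pos: [481.7, -189.4, 254.4]
tcp_rot: [180.0, -0.0, 177.9]
ft_force: [-0.5, 0.4, 0.4]
finger_gap: 50.0
```

```bash
python3 - <<'E'
from h import *
s=snap('wrist','w24');q=r.sense();print(q['tool_pos'],q['tcp_rot'],q['ft_force'],q['finger_gap'])
cv2.imwrite('pics/w24b.png',cv2.resize(s['pixels'][:,:,::-1],(800,600)))
s=snap('side','s24');cv2.imwrite('pics/s24b.png',cv2.resize(s['pixels'][140:230,225:345,::-1],None,fx=5,fy=5,interpolation=cv2.INTER_CUBIC))
t=snap('top','t24');cv2.imwrite('pics/t24b.png',cv2.resize(t['pixels'][110:265,60:410,::-1],None,fx=2,fy=2))
E
```

```text
[ 481.819857   -189.41266829  254.42178715] [ 1.79997966e+02 -7.71795131e-03  1.77538123e+02] [-0.15314139  0.8887432   0.2985828 ] 49.979808549438424
```

View pics/w24b.png

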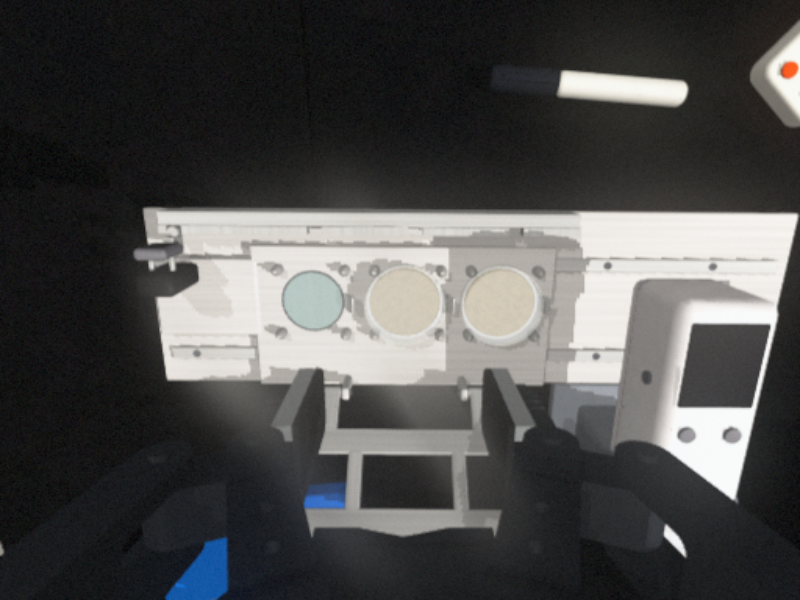

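View pics/s24b.png

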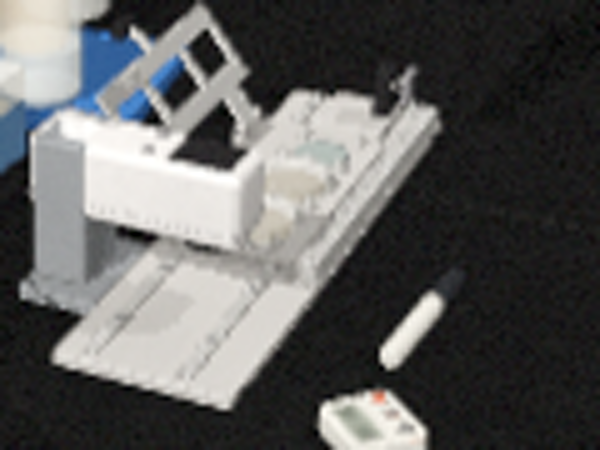

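View pics/t24b.png

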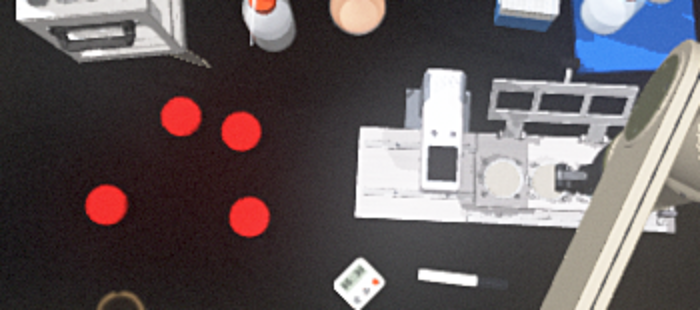

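Call:
drive_tool(
  moves=[
    [[30, -1, 0], 0],
    [[60, -2, 0], 0],
    [[90, -3, 0], 0],
    [[120, -4, -5], 0],
    [[150, -5, -10], 0],
    [[175, -6, -20], 0],
    [[190, -6, -30], 0],
    [[192.7, -6, -34], 0],
  ],
)

```text
time: 35.95
tool_pos: [675.9, -194.7, 217.6]
tcp_rot: [179.9, -0.1, 177.5]
ft_force: [-0.2, -0.6, -1.0]
finger_gap: 49.9
```

Call:
drive_tool(
  moves=[
    [[0, 0, -15], 0],
    [[0, 0, -35], 0],
    [[0, 0, -55], 0],
    [[0, 0, -70], 0],
    [[0, 0, -78], 0],
    [[0, 0, -80], 0],
    [[0, 0, -80], 0],
    [[0, 0, -80], 0],
  ],
)

```text
time: 36.62
tool_pos: [675.2, -195.7, 142.1]
tcp_rot: [-180.0, 0.1, 177.6]
ft_force: [0.6, -0.1, -0.2]
finger_gap: 49.6
```

Call:
drive_tool(
  moves=[
    [[0, 0, 0], 0],
    [[0, 0, 0], 0],
    [[0, 0, 0], 0],
    [[0, 0, 0], 0],
    [[0, 0, 0], 0],
    [[0, 0, 0], 0],
    [[0, 0, 0], 0],
    [[0, 0, 0], 0],
  ],
  fingers=10,
  squeeze=30,
)

```text
time: 37.28
tool_pos: [675.7, -195.7, 142.0]
tcp_rot: [-180.0, 0.2, 177.6]
ft_force: [4.7, -0.6, 6.0]
finger_gap: 25.4
```

Call:
drive_tool(
  moves=[
    [[-14, 0.6, 11.9], 0],
    [[-29.3, 1.2, 21.6], 0],
    [[-45.9, 1.9, 29], 0],
    [[-63.3, 2.6, 34], 0],
    [[-81.4, 3.4, 36.5], 0],
    [[-99.6, 4.1, 36.4], 0],
    [[-117.6, 4.9, 33.8], 0],
    [[-135, 5.6, 28.7], 0],
  ],
)

```text
time: 37.95
tool_pos: [540.3, -189.9, 171.9]
tcp_rot: [-179.9, 0.3, 177.7]
ft_force: [-0.0, 1.2, 10.1]
finger_gap: 24.9
```

Call:
drive_tool(
  moves=[
    [[-16.6, 0.7, -7.6], 0],
    [[-31.9, 1.3, -17.5], 0],
    [[-45.6, 1.9, -29.3], 0],
    [[-57.5, 2.4, -43], 0],
    [[-67.5, 2.8, -58.3], 0],
    [[-75.1, 3.1, -74.9], 0],
    [[-80.3, 3.3, -92.3], 0],
    [[-83, 3.4, -107], 0],
  ],
)

```text
time: 38.62
tool_pos: [454.3, -186.1, 60.8]
tcp_rot: [180.0, -0.2, 177.6]
ft_force: [-1.8, -1.6, 3.8]
finger_gap: 25.3
```

Call:
drive_tool(
  moves=[
    [[0, 0, -2], 0],
    [[0, 0, -3], 0],
    [[0, 0, -4], 0],
    [[0, 0, -4.5], 0],
    [[0, 0, -5], 0],
    [[0, 0, -5], 0],
    [[0, 0, -5], 0],
    [[0, 0, -5], 0],
  ],
)

```text
time: 39.28
tool_pos: [453.9, -185.6, 56.5]
tcp_rot: [179.9, -0.4, 177.7]
ft_force: [-11.5, 0.2, 1.4]
finger_gap: 25.0
```

```bash
python3 - <<'E'
from h import *
s=snap('wrist','w25');q=r.sense();print(q['tool_pos'],q['tcp_rot'],q['ft_force'],q['wrist_torque'],q['finger_gap'])
cv2.imwrite('pics/w25b.png',s['pixels'][:,:,::-1])
s=snap('side','s25');cv2.imwrite('pics/s25b.png',cv2.resize(s['pixels'][140:230,225:345,::-1],None,fx=5,fy=5,interpolation=cv2.INTER_CUBIC))
E
```

```text
[ 453.93970731 -185.6112045    56.51025714] [179.89696766  -0.37746675 177.65281538] [-12.51763701   0.48525533   2.09730007] [-0.00713751  1.40191499 -0.08270685] 25.352225359901713
```

View pics/w25b.png

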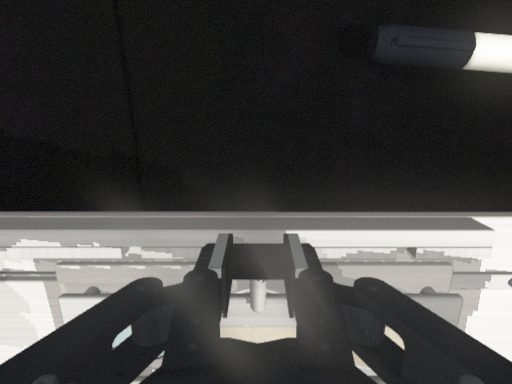

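View pics/s25b.png

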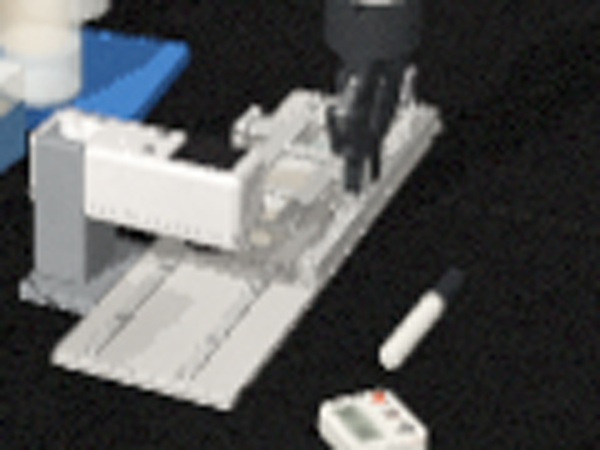

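Call:
drive_tool(
  moves=[
    [[0, 0, 0], 0],
    [[0, 0, 0], 0],
    [[0, 0, 0], 0],
    [[0, 0, 10], 0],
    [[0, 0, 25], 0],
    [[0, 0, 40], 0],
    [[0, 0, 45], 0],
    [[0, 0, 45], 0],
  ],
  fingers=50,
)

```text
time: 40.05
tool_pos: [458.2, -187.1, 104.9]
tcp_rot: [-179.9, 0.2, 177.7]
ft_force: [0.4, 0.5, -0.4]
finger_gap: 50.1
```

Call:
drive_tool(
  moves=[
    [[0, 0, 0], 0],
    [[0, 0, 0], 0],
    [[0, 0, 0], 0],
    [[0, 0, 0], 0],
    [[0, 0, -5], 0],
    [[0, 0, -10], 0],
    [[0, 0, -15], 0],
    [[0, 0, -17], 0],
  ],
  fingers=0,
)

```text
time: 40.72
tool_pos: [455.9, -186.0, 83.9]
tcp_rot: [180.0, -0.1, 177.6]
ft_force: [0.1, 0.2, 0.6]
finger_gap: 0.3
```

Call:
drive_tool(
  moves=[
    [[0, 0, -1], 0],
    [[0, 0, -2], 0],
    [[0, 0, -3], 0],
    [[0, 0, -4], 0],
    [[0, 0, -5], 0],
    [[0, 0, -5], 0],
    [[0, 0, -5], 0],
    [[0, 0, -5], 0],
  ],
)

```text
time: 41.38
tool_pos: [456.7, -186.4, 80.5]
tcp_rot: [-180.0, 0.0, 177.6]
ft_force: [-0.3, -0.3, 1.1]
finger_gap: -0.3
```

Call:
drive_tool(
  moves=[
    [[0, 0, -0.5], 0],
    [[0, 0, -1], 0],
    [[0, 0, -1.5], 0],
    [[0, 0, -2], 0],
    [[0, 0, -2], 0],
    [[0, 0, -2], 0],
    [[0, 0, -2], 0],
    [[0, 0, -2], 0],
  ],
)

```text
time: 42.05
tool_pos: [456.9, -186.6, 79.6]
tcp_rot: [-180.0, 0.0, 177.7]
ft_force: [-4.9, 2.2, 11.4]
finger_gap: 0.2
```

Call:
drive_tool(
  moves=[
    [[0, 0, 20], 0],
    [[0, 0, 50], -3],
    [[3, -10, 70], -10],
    [[6, -30, 80], -17],
    [[10, -55, 80], -24],
    [[14, -80, 80], -31],
    [[18, -105, 80], -38],
    [[22, -130, 80], -45],
  ],
  fingers=58,
)

```text
time: 42.72
tool_pos: [478.8, -317.6, 158.4]
tcp_rot: [180.0, 0.0, 132.3]
ft_force: [-0.6, 1.2, -0.9]
finger_gap: 58.1
```

Call:
drive_tool(
  moves=[
    [[0, -15, 0], -7],
    [[0, -30, 0], -14],
    [[0, -38.7, 0], -21],
    [[0, -38.7, -10], -28],
    [[0, -38.7, -20], -35],
    [[0, -38.7, -30], -42],
    [[0, -38.7, -40], -45],
    [[0, -38.7, -40], -45],
  ],
)

```text
time: 43.38
tool_pos: [477.4, -354.1, 115.7]
tcp_rot: [-179.8, -0.1, 87.5]
ft_force: [1.1, 1.4, -0.2]
finger_gap: 58.0
```

```bash
python3 - <<'E'
from h import *
s=snap('wrist','w26');q=r.sense();print(q['tool_pos'],q['tcp_rot'],q['ft_force'],q['finger_gap'])
cv2.imwrite('pics/w26b.png',cv2.resize(s['pixels'][:,:,::-1],(800,600)))
s=snap('top','t26');cv2.imwrite('pics/t26b.png',cv2.resize(s['pixels'][110:265,200:420,::-1],None,fx=3,fy=3))
E
```

```text
[ 477.80006016 -354.38231666  116.87660234] [-1.79871949e+02 -1.05554663e-01  8.77177144e+01] [ 0.14008344 -0.55626061 -0.63290329] 57.82431157683677
```

View pics/w26b.png

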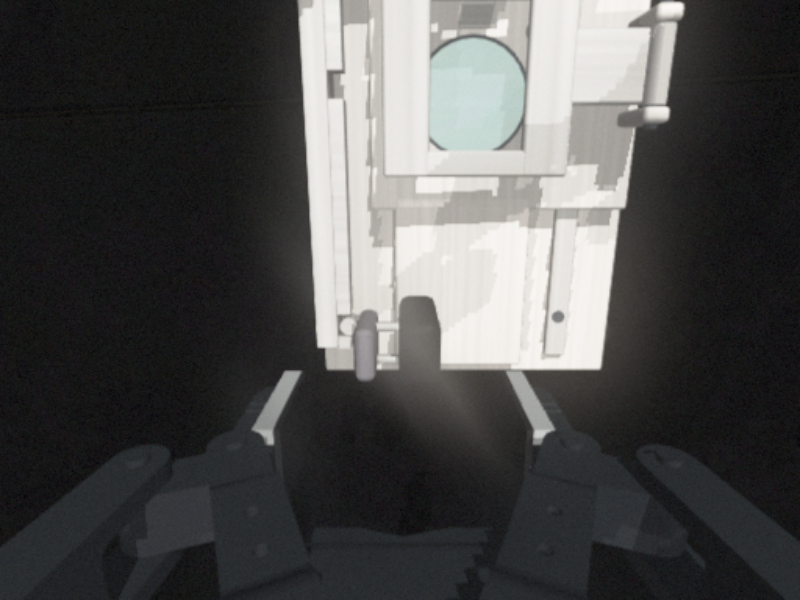

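View pics/t26b.png

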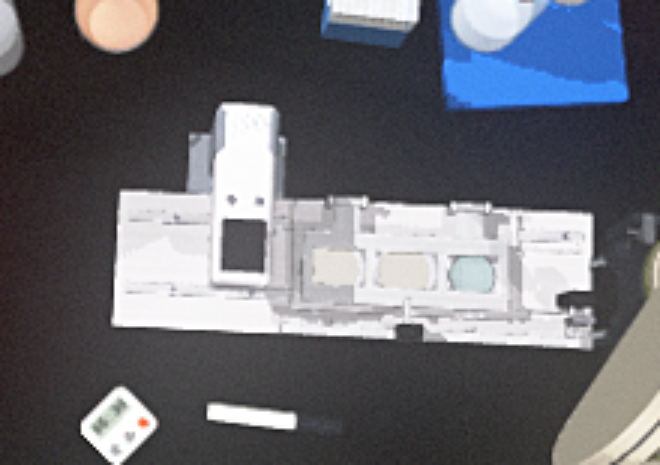

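```bash
python3 - <<'E'
from h import *
s=snap('wrist','w27')
for n,c,z in [('post -y end',(422,370),66),('tabend',(366,380),66),('post left',(402,340),66),('post right',(440,340),66),('tab left',(356,360),66)]: print(n,ray(s,c[0]*.64-.2,c[1]*.64-.2,z).round(1))
E
```

```text
post -y end [ 485.3 -361.    66. ]
tabend [ 463.4 -364.4   66. ]
post left [ 478.1 -348.3   66. ]
post right [ 492.5 -348.9   66. ]
tab left [ 460.1 -355.8   66. ]
```

Call:
drive_tool(
  moves=[
    [[0, 0, -15], 0],
    [[0, 0, -30], 0],
    [[0, 0, -43], 0],
    [[0, 0, -52], 0],
    [[0, 0, -57], 0],
    [[0, 0, -58], 0],
    [[0, 0, -58], 0],
    [[0, 0, -58], 0],
  ],
)

```text
time: 44.2
tool_pos: [479.0, -355.5, 61.1]
tcp_rot: [180.0, 0.0, 87.7]
ft_force: [-0.5, -0.1, 0.5]
finger_gap: 57.8
```

Call:
drive_tool(
  moves=[
    [[0, 0, 0], 0],
    [[0, 0, 0], 0],
    [[0, 0, 0], 0],
    [[0, 0, 0], 0],
    [[0, 0, 0], 0],
    [[0, 0, 0], 0],
    [[0, 0, 0], 0],
    [[0, 0, 0], 0],
  ],
  fingers=15,
  squeeze=30,
)

```text
time: 44.87
tool_pos: [479.0, -355.6, 61.5]
tcp_rot: [179.9, 0.1, 87.7]
ft_force: [-1.1, 0.9, 7.1]
finger_gap: 24.6
```

Call:
drive_tool(
  moves=[
    [[0.3, 8, 0], 0],
    [[0.8, 20, 0], 0],
    [[1.4, 33, 0], 0],
    [[2, 47, 0], 0],
    [[2.6, 61, 0], 0],
    [[3.2, 75, 0], 0],
    [[3.7, 88, 0], 0],
    [[4, 96, 0], 0],
  ],
)

```text
time: 45.53
tool_pos: [483.2, -258.0, 61.4]
tcp_rot: [179.9, 0.0, 87.7]
ft_force: [-0.2, -1.9, 6.2]
finger_gap: 24.3
```

Call:
drive_tool(
  moves=[
    [[0.2, 3, 0], 0],
    [[0.2, 4, 0], 0],
    [[0.2, 4, 0], 0],
    [[0.2, 4, 0], 0],
    [[0.2, 4, 0], 0],
    [[0.2, 4, 0], 0],
    [[0.2, 4, 0], 0],
    [[0.2, 4, 0], 0],
  ],
)

```text
time: 46.2
tool_pos: [483.3, -254.3, 61.4]
tcp_rot: [179.9, -0.0, 87.7]
ft_force: [-2.2, 1.8, 9.9]
finger_gap: 24.1
```

```bash
python3 - <<'E'
from h import *
s=snap('wrist','w28');q=r.sense();print(q['tool_pos'],q['tcp_rot'],q['ft_force'],q['finger_gap'])
s=snap('top','t28');cv2.imwrite('pics/t28b.png',cv2.resize(s['pixels'][110:265,200:420,::-1],None,fx=3,fy=3))
E
```

```text
[ 483.339019   -254.35518951   61.39350484] [ 1.79947896e+02 -6.62064631e-03  8.76767410e+01] [-1.0653452   2.4709178  10.42827145] 24.296388106881164
```

View pics/t28b.png

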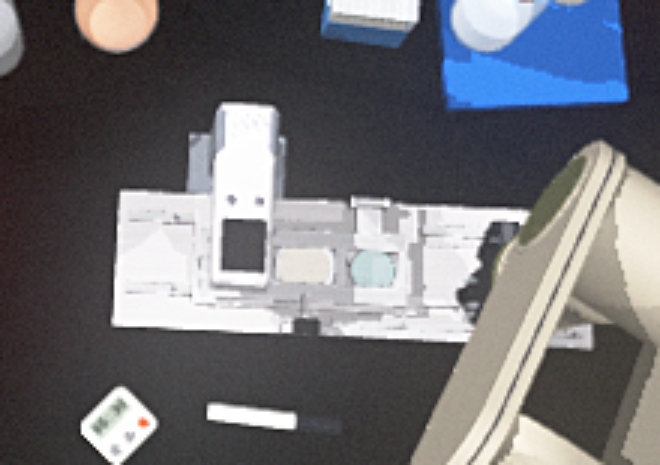

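Call:
drive_tool(
  moves=[
    [[0, -0.5, 0], 0],
    [[0, -0.5, 0], 0],
    [[0, -0.5, 0], 0],
    [[0, -0.5, 0], 0],
    [[0, -0.5, 0], 0],
    [[0, -0.5, 0], 0],
    [[0, -0.5, 0], 0],
    [[0, -0.5, 0], 0],
  ],
  fingers=45,
)

```text
time: 46.97
tool_pos: [482.9, -255.6, 60.4]
tcp_rot: [180.0, -0.0, 87.6]
ft_force: [-0.0, -0.4, 0.8]
finger_gap: 45.3
```

```bash
python3 - <<'E'
from h import *
s=snap('wrist','w29');q=r.sense();print(q['tool_pos'],q['tcp_rot'],q['ft_force'],q['finger_gap'])
cv2.imwrite('pics/w29b.png',cv2.resize(s['pixels'][130:384,100:400,::-1],None,fx=2.3,fy=2.3,interpolation=cv2.INTER_CUBIC))
E
```

```text
[ 482.84925806 -255.60882821   60.33459565] [ 1.79998037e+02 -8.96680349e-04  8.76438400e+01] [0.05542139 1.04826893 0.92406807] 45.12482558923492
```

View pics/w29b.png

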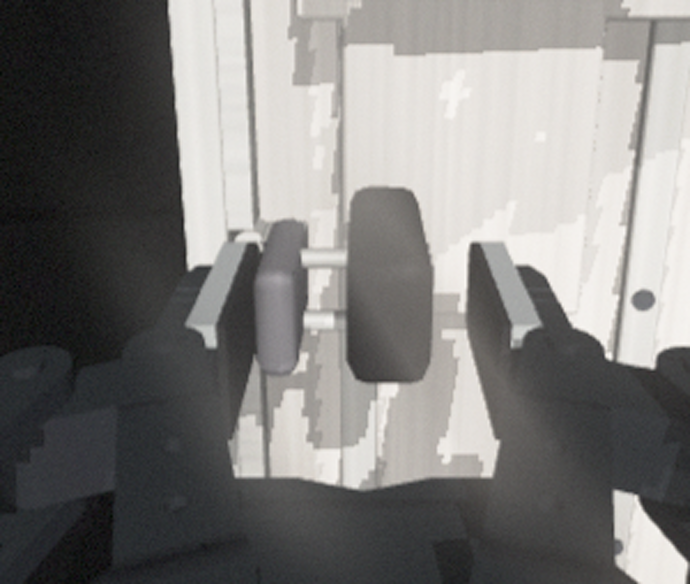

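Call:
drive_tool(
  moves=[
    [[0, 0, 0], 0],
    [[0, 0, 0], 0],
    [[0, 0, 0], 0],
    [[0, 0, 0], 0],
    [[0, 0, 0], 0],
    [[0, 0, 0], 0],
    [[0, 0, 0], 0],
    [[0, 0, 0], 0],
  ],
)

```text
time: 47.68
tool_pos: [482.8, -255.6, 60.4]
tcp_rot: [-180.0, -0.0, 87.6]
ft_force: [0.4, 0.8, -0.7]
finger_gap: 45.1
```

Call:
drive_tool(
  moves=[
    [[0, 0, 0], 0],
    [[0, 0, 0], 0],
    [[0, 0, 0], 0],
    [[0, 0, 0], 0],
    [[0, 0, 0], 0],
    [[0, 0, 0], 0],
    [[0, 0, 0], 0],
    [[0, 0, 0], 0],
  ],
)

```text
time: 48.35
tool_pos: [482.8, -255.6, 60.3]
tcp_rot: [-180.0, -0.0, 87.6]
ft_force: [0.8, 0.6, -0.2]
finger_gap: 45.3
```

Call:
drive_tool(
  moves=[
    [[0, 0, 0], 0],
    [[0, 0, 0], 0],
    [[0, 0, 0], 0],
    [[0, 0, 0], 0],
    [[0, 0, 0], 0],
    [[0, 0, 0], 0],
    [[0, 0, 0], 0],
    [[0, 0, 0], 0],
  ],
)

```text
time: 49.02
tool_pos: [482.8, -255.6, 60.3]
tcp_rot: [-180.0, -0.0, 87.6]
ft_force: [-0.1, 0.1, 0.3]
finger_gap: 44.8
```

Call:
drive_tool(
  moves=[
    [[0, 0, 0], 0],
    [[0, 0, 0], 0],
    [[0, 0, 0], 0],
    [[0, 0, 0], 0],
    [[0, 0, 0], 0],
    [[0, 0, 0], 0],
    [[0, 0, 0], 0],
    [[0, 0, 0], 0],
  ],
)

```text
time: 49.68
tool_pos: [482.8, -255.6, 60.3]
tcp_rot: [-180.0, -0.0, 87.6]
ft_force: [-0.6, -0.3, -0.1]
finger_gap: 44.7
```

```bash
python3 - <<'E'
from h import *
s=snap('side','s29');cv2.imwrite('pics/s29b.png',cv2.resize(s['pixels'][140:230,225:345,::-1],None,fx=5,fy=5,interpolation=cv2.INTER_CUBIC))
s=snap('wrist','w30');cv2.imwrite('pics/w30b.png',s['pixels'][:,:,::-1])
E
```

```text
(no output)
```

View pics/s29b.png

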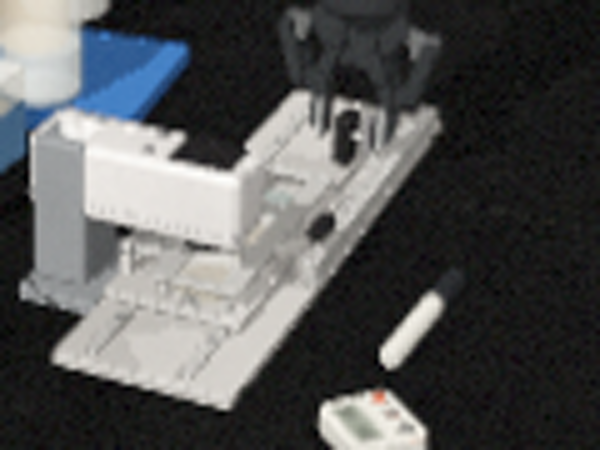

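View pics/w30b.png

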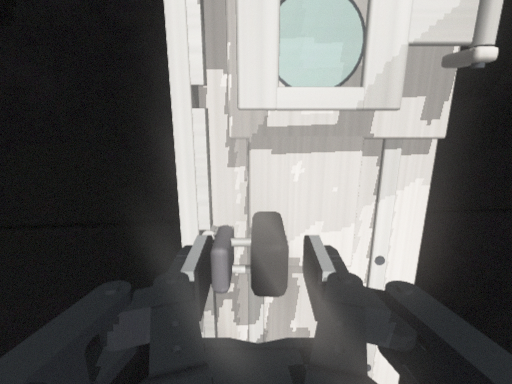

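```bash
python3 - <<'E'
from h import *
s=snap('side');p=proj(s,[519.8,-17.7,35]);print(p,(p-[225,140])*5)
E
```

```text
[266.59082786 192.31317476] [207.95413929 261.56587379]
```

Call:
drive_tool(
  moves=[
    [[0, 0, 0], 0],
    [[0, 0, 0], 0],
    [[0, 0, 0], 0],
    [[0, 0, 0], 0],
    [[0, 0, 0], 0],
    [[0, 0, 0], 0],
    [[0, 0, 0], 0],
    [[0, 0, 0], 0],
  ],
  fingers=15,
  squeeze=30,
)

```text
time: 50.5
tool_pos: [483.3, -255.7, 60.7]
tcp_rot: [179.9, 0.0, 87.7]
ft_force: [3.2, 0.4, 4.6]
finger_gap: 24.4
```

Call:
drive_tool(
  moves=[
    [[0.2, 5, 0], 0],
    [[0.6, 14, 0], 0],
    [[1, 24, 0], 0],
    [[1.4, 34, 0], 0],
    [[1.8, 44, 0], 0],
    [[2.3, 54, 0], 0],
    [[2.7, 63, 0], 0],
    [[2.9, 69, 0], 0],
  ],
)

```text
time: 51.17
tool_pos: [486.2, -185.2, 60.8]
tcp_rot: [179.9, 0.0, 87.7]
ft_force: [5.5, -3.2, 4.5]
finger_gap: 24.3
```

Call:
drive_tool(
  moves=[
    [[0.1, 2, 0], 0],
    [[0.1, 3, 0], 0],
    [[0.1, 3, 0], 0],
    [[0.1, 3, 0], 0],
    [[0.1, 3, 0], 0],
    [[0.1, 3, 0], 0],
    [[0.1, 3, 0], 0],
    [[0.1, 3, 0], 0],
  ],
)

```text
time: 51.83
tool_pos: [486.3, -182.5, 60.7]
tcp_rot: [180.0, -0.0, 87.7]
ft_force: [4.7, 2.2, 6.1]
finger_gap: 24.5
```

Call:
drive_tool(
  moves=[
    [[0, 0, 0], 0],
    [[0, 0, 0], 0],
    [[0, 0, 0], 0],
    [[0, 0, 0], 0],
    [[0, 0, 0], 0],
    [[0, 0, 0], 0],
    [[0, 0, 0], 0],
    [[0, 0, 0], 0],
  ],
  fingers=45,
)

```text
time: 52.5
tool_pos: [485.8, -183.6, 60.3]
tcp_rot: [-180.0, -0.0, 87.6]
ft_force: [0.1, -0.4, 0.1]
finger_gap: 44.6
```

```bash
python3 - <<'E'
from h import *
s=snap('wrist','w31');q=r.sense();print(q['tool_pos'],q['tcp_rot'],q['ft_force'],q['finger_gap'])
a=cv2.resize(s['pixels'][130:384,100:400,::-1],(600,508));cv2.imwrite('pics/w31b.png',a)
E
```

```text
[ 485.81945649 -183.62041108   60.34545812] [-1.79999916e+02 -1.25094971e-03  8.76408250e+01] [ 0.12071957  0.25776778 -0.375102  ] 45.4471234853037
```

View pics/w31b.png

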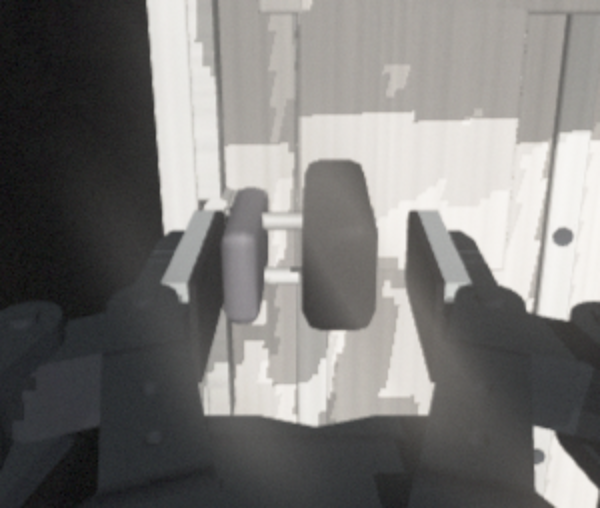

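Call:
drive_tool(
  moves=[
    [[0, 0, 0], 0],
    [[0, 0, 0], 0],
    [[0, 0, 0], 0],
    [[0, 0, 0], 0],
    [[0, 0, 0], 0],
    [[0, 0, 0], 0],
    [[0, 0, 0], 0],
    [[0, 0, 0], 0],
  ],
)

```text
time: 53.22
tool_pos: [485.8, -183.6, 60.3]
tcp_rot: [-180.0, -0.0, 87.6]
ft_force: [-0.9, -0.3, -0.4]
finger_gap: 44.7
```

Call:
drive_tool(
  moves=[
    [[0, 0, 0], 0],
    [[0, 0, 0], 0],
    [[0, 0, 0], 0],
    [[0, 0, 0], 0],
    [[0, 0, 0], 0],
    [[0, 0, 0], 0],
    [[0, 0, 0], 0],
    [[0, 0, 0], 0],
  ],
)

```text
time: 53.88
tool_pos: [485.8, -183.6, 60.4]
tcp_rot: [-180.0, 0.0, 87.6]
ft_force: [0.4, 0.5, -0.2]
finger_gap: 45.4
```

Call:
drive_tool(
  moves=[
    [[0, 0, 0], 0],
    [[0, 0, 0], 0],
    [[0, 0, 0], 0],
    [[0, 0, 0], 0],
    [[0, 0, 0], 0],
    [[0, 0, 0], 0],
    [[0, 0, 0], 0],
    [[0, 0, 0], 0],
  ],
)

```text
time: 54.55
tool_pos: [485.8, -183.6, 60.4]
tcp_rot: [180.0, -0.0, 87.6]
ft_force: [-0.0, -0.1, -0.5]
finger_gap: 44.8
```

Call:
drive_tool(
  moves=[
    [[0, 0, 0], 0],
    [[0, 0, 0], 0],
    [[0, 0, 0], 0],
    [[0, 0, 0], 0],
    [[0, 0, 0], 0],
    [[0, 0, 0], 0],
    [[0, 0, 0], 0],
    [[0, 0, 0], 0],
  ],
)

```text
time: 55.22
tool_pos: [485.8, -183.6, 60.4]
tcp_rot: [180.0, -0.0, 87.6]
ft_force: [0.2, -0.4, -0.0]
finger_gap: 45.1
```

```bash
python3 - <<'E'
from h import *
s=snap('side','s32');p=proj(s,[519.8,-17.7,35]);print((p-[225,140])*5)
cv2.imwrite('pics/s32b.png',cv2.resize(s['pixels'][140:230,225:345,::-1],None,fx=5,fy=5,interpolation=cv2.INTER_CUBIC))
t=snap('top','t32');cv2.imwrite('pics/t32b.png',cv2.resize(t['pixels'][110:265,60:410,::-1],None,fx=2,fy=2))
E
```

```text
[207.95413929 261.56587379]
```

View pics/s32b.png

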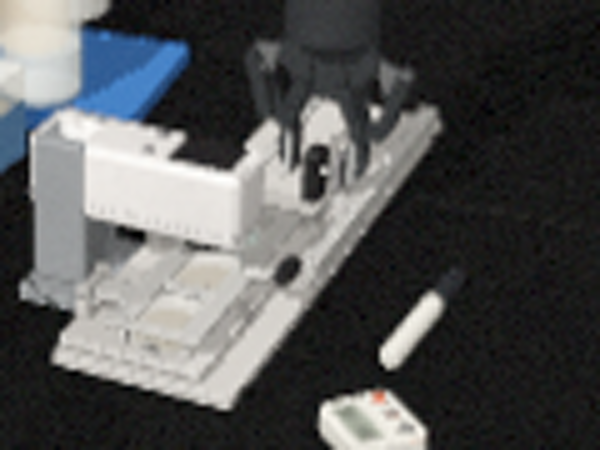

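View pics/t32b.png

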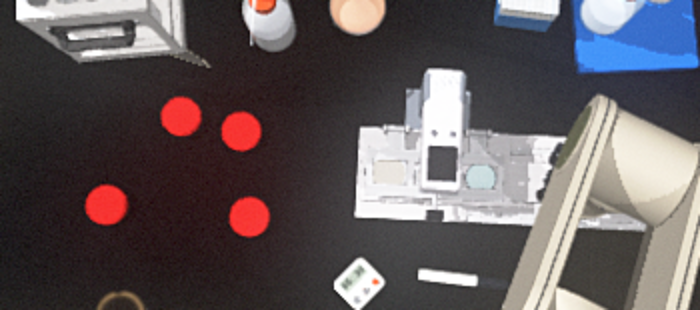

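Dish B is under the head at (205,268), as projected, and only two dishes exist. Returning to the loading detent.

Call:
drive_tool(
  moves=[
    [[0, 0, 0], 0],
    [[0, 0, 0], 0],
    [[0, 0, 0], 0],
    [[0, 0, 0], 0],
    [[0, 0, 0], 0],
    [[0, 0, 0], 0],
    [[0, 0, 0], 0],
    [[0, 0, 0], 0],
  ],
  fingers=15,
  squeeze=30,
)

```text
time: 55.98
tool_pos: [486.3, -183.7, 60.7]
tcp_rot: [179.9, 0.0, 87.7]
ft_force: [3.0, 0.1, 3.9]
finger_gap: 24.2
```

Call:
drive_tool(
  moves=[
    [[-0.2, -6, 0], 0],
    [[-0.7, -17, 0], 0],
    [[-1.2, -29, 0], 0],
    [[-1.7, -41, 0], 0],
    [[-2.3, -54, 0], 0],
    [[-2.9, -68, 0], 0],
    [[-3.4, -82, 0], 0],
    [[-4, -95, 0], 0],
  ],
)

```text
time: 56.65
tool_pos: [482.2, -279.6, 60.8]
tcp_rot: [179.9, 0.0, 87.6]
ft_force: [3.8, 2.1, 5.5]
finger_gap: 23.9
```

Call:
drive_tool(
  moves=[
    [[-0.6, -13, 0], 0],
    [[-1.1, -26, 0], 0],
    [[-1.7, -39, 0], 0],
    [[-2.2, -52, 0], 0],
    [[-2.7, -64, 0], 0],
    [[-3, -72, 0], 0],
    [[-3.2, -76.5, 0], 0],
    [[-3.2, -76.5, 0], 0],
  ],
)

```text
time: 57.32
tool_pos: [479.0, -356.8, 60.8]
tcp_rot: [179.9, 0.1, 87.6]
ft_force: [4.5, -1.9, 3.7]
finger_gap: 24.4
```

Call:
drive_tool(
  moves=[
    [[0, 0, 0], 0],
    [[0, 0, 0], 0],
    [[0, 0, 0], 0],
    [[0, 0, 0], 0],
    [[0, 0, 0], 0],
    [[0, 0, 0], 0],
    [[0, 0, 0], 0],
    [[0, 0, 0], 0],
  ],
)

```text
time: 57.98
tool_pos: [479.0, -356.0, 60.8]
tcp_rot: [179.9, 0.1, 87.6]
ft_force: [4.2, -2.5, 4.4]
finger_gap: 24.2
```

Call:
drive_tool(
  moves=[
    [[0, 0, 0], 0],
    [[0, 0, 0], 0],
    [[0, 0, 0], 0],
    [[0, 0, 0], 0],
    [[0, 0, 0], 0],
    [[0, 0, 0], 0],
    [[0, 0, 0], 0],
    [[0, 0, 0], 0],
  ],
  fingers=45,
)

```text
time: 58.65
tool_pos: [478.7, -355.1, 60.4]
tcp_rot: [180.0, 0.0, 87.7]
ft_force: [0.2, 0.2, 0.3]
finger_gap: 45.2
```

```bash
python3 - <<'E'
from h import *
s=snap('wrist','w33');q=r.sense();print(q['tool_pos'],q['tcp_rot'],q['ft_force'],q['finger_gap'])
a=cv2.resize(s['pixels'][130:384,100:400,::-1],(600,508));cv2.imwrite('pics/w33b.png',a)
E
```

```text
[ 478.64550186 -355.0807329    60.37006264] [1.79999651e+02 1.03770344e-04 8.76484930e+01] [-0.100457   -0.10659873 -0.81285941] 45.260173840627026
```

View pics/w33b.png

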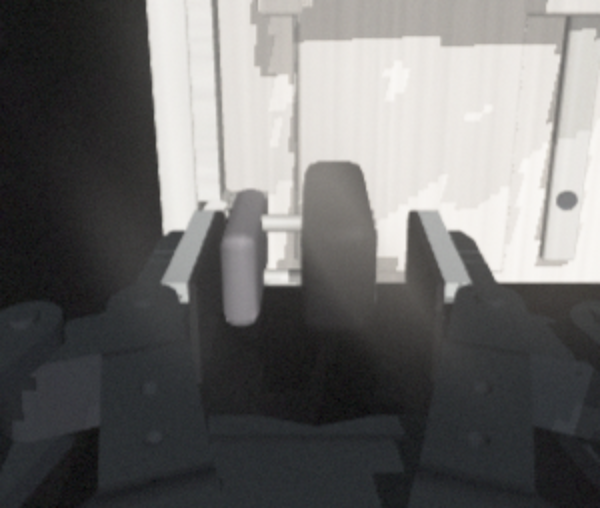

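Call:
drive_tool(
  moves=[
    [[0, 0, 10], 0],
    [[0, 0, 35], 0],
    [[0, 0, 65], 0],
    [[0, 0, 95], 0],
    [[0, 0, 125], 0],
    [[0, 20, 155], 0],
    [[0, 50, 180], 0],
    [[0, 80, 190], 0],
  ],
)

```text
time: 59.37
tool_pos: [479.8, -275.7, 256.2]
tcp_rot: [179.7, 0.2, 87.6]
ft_force: [1.2, 0.5, 1.4]
finger_gap: 45.2
```

Call:
drive_tool(
  moves=[
    [[-5, 20, 10], 0],
    [[-10, 40, 20], 0],
    [[-15, 50, 30], 0],
    [[-15, 50, 30], 0],
    [[-15, 50, 30], 0],
    [[-15, 50, 30], 0],
    [[-15, 50, 30], 0],
    [[-15, 50, 30], 0],
  ],
)

```text
time: 60.03
tool_pos: [463.4, -225.6, 279.4]
tcp_rot: [-179.9, -0.0, 87.6]
ft_force: [-1.1, 0.1, 0.5]
finger_gap: 45.2
```

```bash
python3 - <<'E'
from h import *
s=snap('wrist','w34');q=r.sense();print(q['time'],q['tool_pos'],q['ft_force'])
cv2.imwrite('pics/w34b.png',cv2.resize(s['pixels'][:,:,::-1],(800,600),interpolation=cv2.INTER_CUBIC))
s=snap('side','s34');cv2.imwrite('pics/s34b.png',cv2.resize(s['pixels'][140:230,225:345,::-1],None,fx=5,fy=5,interpolation=cv2.INTER_CUBIC))
E
```

```text
60.0833 [ 463.35658603 -225.56059464  279.45709335] [ 0.6533355  -0.0638397   0.42938333]
```

View pics/w34b.png

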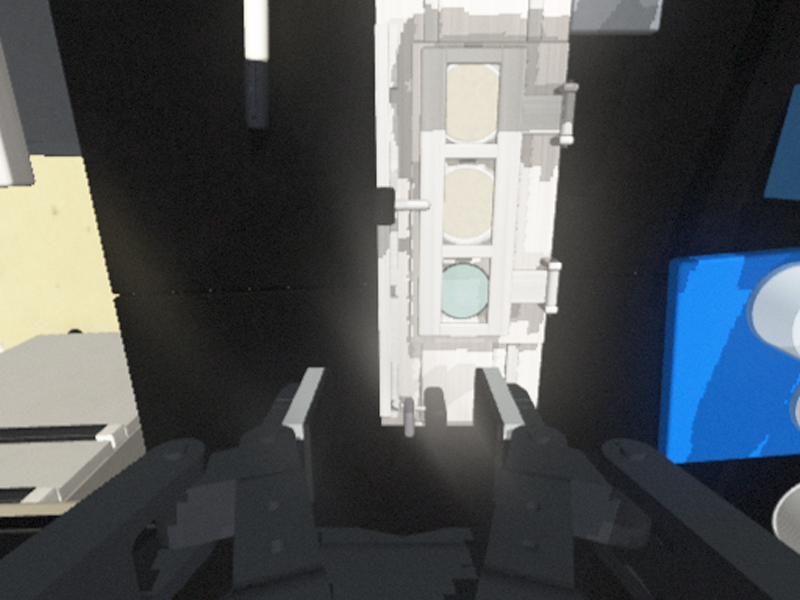

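View pics/s34b.png

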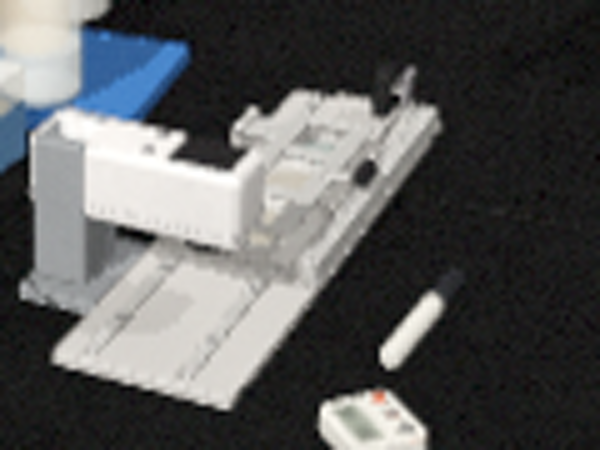

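The final view shows the clamp shut over dishes in nests 1 and 2 (800-scale pixels (471,103) and (468,204)), nest 3 empty, the latch at its loading place and the arm clear. Handing in.

```bash
python3 -c "
from h import *
print(r.hand_in())"
```

```text
the job is handed in; nothing more can be done
None
```

I carried out the whole scan with the two white dishes on the bench and handed it in at about 60 s; the hand-in reports no verdict. No third white dish was visible, so nest 3 stayed empty. I left the four red look-alikes alone.

- **Clamp back:** I swung the clamp frame back before touching the dishes.
- **Dishes:** The nearer dish went into nest 1. The other had been knocked aside, so I located it again and put it in nest 2. I pressed each until the height stopped changing while the force rose from about 10 to about 19 N.
- **Clamp shut:** I folded the frame shut and pressed on the grip bar, which gave no further movement at about 11 N.
- **Scan:** I slid the carriage to 100 mm, then 172 mm. At each I let go, saw the tab spring fully out, and held for over 2.5 s. The side view put the dish at the projected position of the head's axis both times.
- **Return:** The carriage is back at the loading detent.

**Last checks:** The tab was fully out, the clamp shut, and both dishes looked flat. The timer and marker looked unmoved and the arm was clear. I did not measure the bystanders or check the wash bottle separately.

**Disagreements:** The top and wrist cameras disagreed by about 3–4 mm on the nest positions. I settled it by comparing each dish with its nest posts and feeling the contact forces. While the clamp was closing, the tool felt a 12 N sideways force, which was gone once I let go of the bar.

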